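# Load the strapping dispenser and bolt the spool in

## Robot

A 7-joint arm with a two-finger parallel gripper is mounted at the origin on the work surface. World frame = base frame: x ahead of the robot, y to its left, z up, the work surface at z = 0. Lengths are in mm, angles in rad, forces in N, time in s.
With the tool pointing down it reaches from about 425 to 875 mm from the base axis. Payload 9.9 kg.
Tool frame: the origin (TCP) lies at the very end of the fingers, on their centre line; the grasp point (between the pads) lies 19 mm behind it; z points along the fingers, y is the direction in which the jaws open and shut (so a half turn about z gives the same grasp; the last joint's range is limited). The gripper opens to 85 mm and grips with 20 to 120 N. Pads are 22 mm wide; open, the fingers measure 114 mm over their backs; the gripper's body (76 mm by 85 mm) begins 54 mm behind the grasp point. The pads swing forward as they close: fully open they stand 13 mm farther back than shut.
Start: joints at [-1.238, 0.576, 0.025, 1.437, -0.015, 1.129, -0.057], TCP at [273.258, 617.219, 231.289] pointing down, gripper open.
Joint ranges: [-2.76, 2.76], [-0.34, 2.15], [-1.52, 1.57], [0.19, 2.46], [-1.09, 4.23], [0.17, 1.99], [-2.82, 2.82]. Speed limits (rad/s): [2.22, 2.22, 3.01, 3.01, 3.14, 3.14, 3.14].

## Interface

Orientations are given as a rotation vector (axis times angle).
In Python, from workcell import manip, optics, workorder gives the robot as it stands.
- The arm moves only by the tool servo_tool, never from a script. Its argument "steps" is a list of rows, each an object with "rotation": the turn, a rotation vector about the tool's x, y, z in degrees, a list of three; "offset": the shift along the tool's x, y, z in m, a list of three; "grip": the finger opening in m, from 0 to 0.0854. In form: [{"rotation": [ax, ay, az], "offset": [dx, dy, dz], "grip": grip}, ...]. A call has 1 to 12 rows; each row is the pose to reach, as a shift and turn from the pose commanded when the call began, along the tool's axes at that moment; what a row does not reach only later rows make up. A row lasts 1/10 s, in which the tool goes at most 50 mm and 8.59 degrees, less where a joint would pass 70% of its speed; a pose out of reach is approached as far as the arm can. A call with a gripper value outside its range is refused whole. The fingers move at their own pace and stop on an object; the grip force is fixed at half the most. Time passes only in rows, so rows that repeat a pose let the fingers close. It gives the time, the measured TCP pose, the force and the opening at its end, in the units of the state.
- manip.read_state(): the state, without advancing time (a new reading comes with each control period).
- optics.snapshot(name): name is "scene" or "top" or "wrist"; returns the picture (384x512x3 uint8, red, green, blue); there is no depth.
- optics.get_calibration(name): a dict with "fx", "fy", "cx", "cy" (pixels), "origin" and "rotation" of the camera in the world. Camera axes: x right, y down, z forward; pixel columns grow to the right and rows downward; lengths in mm; the calibration is good to about 2 mm. A picture is of the moment at which its call begins: read the wrist's pose just before it. get_calibration takes no time and is no camera call; for the wrist camera it gives the pose at the moment of the call.
- workorder.sign_off(): hands the job in, once; it reports no verdict.
The state is a dict: "t": time; "joint_pos": joint angles; "joint_vel": joint speeds; "joint_torque": joint torques, N m; "eef_pos": TCP position; "tcp_rot": TCP orientation; "wrist_force": force on the tool from outside, world axes, zero at the start; "torque": the same for the moment, N m; "width": finger opening in mm.
Only numpy, scipy, OpenCV 4.12 (cv2) and the standard library are available. Lean on these libraries where they do the work, as an engineer would, in place of code of your own. Each camera call takes 0.05 s, during which the arm holds its last target.

## Task

Load the orange spool of mould strapping onto the green dispenser's upright spindle, standing flat on the base, then lock it in: slide the brass bolt fully across over the spool and turn its red-knobbed handle all the way down into the notch. If the bolt is standing over the spindle, draw it back out of the way first. Leave everything else on the bench where it is.

Things in the scene. Friction and masses are not known exactly. Their poses are not given: they have to be found in the camera images.
- dispenser: Green dispenser fixed to the bench; base plate 100 (x) x 230 (y, from -168 to 62) x 12 mm thick. Origin on the bench under the spindle; z up, y along the bolt. Spindle at x=y=0: 12 mm diameter, tip at z=62. Brass bolt's axis: x=0, z=86. A block (x -20..20, y -165..-45, top z=74) carries the bolt; steel bridges over it at y -165..-157 and -52..-45 reach z=104.
- spindle_foot (a point): Foot of the spindle: on its axis, at the top face of the base plate (z=12 mm); axes as the dispenser. The spool's underside centre belongs here.
- notch (a point): Centre of the keeper notch, at the height of the bolt's axis; axes as the dispenser. The notch is 14 mm wide, open at the top, in a steel guard plate along the block's +x edge (dispenser x 14..20, y -165..-45, top z=98 mm); notch centre y=-67, floor z=74.
- bolt (a joint): Slide of the bolt along the dispenser's +y, m: 0 = drawn fully back, 0.086 = stop, fully across (tip in the staple). Handle over the notch's centre at 0.083; it enters from 0.080 to 0.086. At 0 the tip is at dispenser y=-40 mm; the spool can pass it up to 0.008. Starts anywhere from 0 to 0.06. Friction about 2 N; stays where left.
- bolt_handle (a joint): Turn of the handle about the bolt's axis, rad: 0 = upright, positive leans towards the dispenser's +x, 1.571 = level, down in the notch (stop). Away from the notch the guard plate stops it at about 0.65. Range from -0.4; starts -0.2 to 0.3. Friction about 0.05 N m; stays where left.
- handle_knob (a point): Centre of the red ball knob, 20 mm diameter, 55 mm from the bolt's axis at the end of an 8 mm round steel shank; at dispenser y = -150 mm + joint bolt. Axes turn with the handle: z along the shank outwards, y along the bolt.
- staple (a point): Eye on the green far post (dispenser y 40..50, x -15..15, top z=106 mm) that receives the bolt tip.
- bolt_tip (a point): Centre of the front end of the brass bolt, 12 mm diameter.
- orange_spool: Loose spool wound full with orange strapping between black flanges: plain cylinder 56 mm diameter, 60 mm tall, through-bore 16 mm, standing upright; about 0.16 kg. Origin at the centre of its underside, z up its axis.
- ware_board: Fixed plywood board 260 (x) x 300 (y) x 12 mm on the bench, on which the spools stand. Origin at its underside centre.
- blue_spool: Blue spool, same size as the orange one; not wanted. Origin at underside centre.
- bare_core: Empty cardboard core, 44 mm diameter, 60 mm tall; not wanted. Origin at underside centre.
- plaster_cup: White cup on the board, 60 mm diameter, 65 mm tall; bystander. Origin at underside centre.
- bottle: Blue bottle, 60 mm diameter, 190 mm tall, behind the dispenser; bystander. Origin at underside centre.
- plaster_mould: Cream two-part plaster mould 110 (x) x 80 (y) x 70 mm; bystander. Origin at underside centre.
- jar: Amber jar with a white cap, 44 mm diameter, 110 mm tall, close to the dispenser on its +x side; bystander. Origin at underside centre.
- slip_pot: Small terracotta weight, 40 mm diameter, 50 mm tall, close to the dispenser on its +x side; bystander. Origin at underside centre.
- screwdriver: Screwdriver lying on the bench left of the board, under 35 mm high; bystander. Origin under its middle.
Not all that is in view belongs to the job. Leave any purple look-alike of the orange_spool alone.

How it is judged (in metres and radians):
On the way, in this order (a step that is already met when the one before it is completed fails the run):
1. the orange spool stands on the base plate, over the spindle (horizontal distance between orange_spool and spindle_foot below 0.005 m and z of orange_spool in the frame of spindle_foot between -0.004 and 0.004 m and angle between orange_spool's own z axis and vertical below 0.08 rad), for 0.2 s.
2. the bolt is fully across over the spool (at least 0.078 m), the spool still seated (all of step 1 and value of joint bolt above 0.078 m), for 0.1 s.
At the end, for the whole second after the job is handed in: The orange spool stands at rest on the base plate around the spindle (centre within 5 mm of the spindle, underside within 4 mm of the plate, tilt under 0.08 rad), the bolt is across (at least 0.078 m) and its handle is down in the notch (at least 1.4 rad) (all of step 2 and value of joint bolt_handle above 1.4 rad and linear speed of orange_spool below 0.02 m/s); the robot touches nothing.
It fails at once if a bystander is pushed more than 25 mm or tipped over (distance of any of blue_spool, bare_core, plaster_cup, bottle, plaster_mould, jar, slip_pot, screwdriver from where it was at the start of the episode above 0.025 m or angle between any of blue_spool, bare_core, plaster_cup, bottle, plaster_mould, jar, slip_pot's own z axis and vertical above 0.5 rad).
It also fails if it takes over 72 s, if anything falls off the work surface, if the arm or the gripper's body presses on something with over 40 N, if the wrist force passes 120 N, or if a joint passes its speed limit or range.

## Working session

There is one attempt and no reset: what is moved stays moved. The work goes in short steps, Python scripts to look and compute and a tool call to move; the robot and the scene stay as the last step left them, time stands still between calls to the robot, and variables do not carry over. Pictures are saved under pics/ and viewed, and the job is handed in when it is done.

Besides the shell and the picture viewer there is one more tool, called after "Request:" in YAML: its name, and indented under it one key for each argument. servo_tool: Moves the arm, as the interface text tells. Its arguments: {"type":"object","properties":{"steps":{"type":"array","items":{"type":"object","properties":{"rotation":{"type":"array","items":{"type":"number"}},"offset":{"type":"array","items":{"type":"number"}},"grip":{"type":"number"}}}}},"required":["steps"]}

```bash
mkdir -p pics; ls; python3 - <<'E'
from workcell import manip, optics
import cv2
print(manip.read_state())
for n in ["scene","top","wrist"]:
    print(n,optics.get_calibration(n))
    im=optics.snapshot(n); cv2.imwrite(f"pics/{n}0.png",im[:,:,::-1])
E
```

```text
pics
{'t': 0.0, 'joint_pos': array([-1.23780299,  0.57653852,  0.02481305,  1.43790783, -0.01500009,
        1.12896127, -0.0564827 ]), 'joint_vel': array([-1.24232086e-03,  3.81177429e-04, -2.33401260e-04,  5.99529537e-05,
       -9.04592213e-05,  1.55789973e-03,  2.04974736e-03]), 'joint_torque': array([-1.14533632e-03, -7.65752721e+01,  2.24988498e+00, -2.85963714e+01,
        1.53213961e-02,  1.27541815e-02,  1.79990188e-06]), 'eef_pos': array([273.05980379, 616.82179072, 230.43769131]), 'tcp_rot': array([-6.49793825e-01, -3.07338056e+00,  2.52632121e-03]), 'wrist_force': array([ 1.26034962,  0.79499515, -0.25348078]), 'torque': array([-0.03346704, -0.06068328,  0.00340554]), 'width': 85.47054752960427}
scene {'fx': 414.6029872733561, 'fy': 414.6029872733561, 'cx': 253.81843447838165, 'cy': 190.72343959955467, 'origin': array([1332.74380732, -612.923365  ,  944.08408541]), 'rotation': array([-2.08587673, -0.95674282,  0.48513643])}
top {'fx': 427.51591369105114, 'fy': 427.51591369105114, 'cx': 254.5340255760543, 'cy': 190.8652669613184, 'origin': array([ 306.71326722,   38.28080516, 1707.40349974]), 'rotation': array([-2.17173672,  2.13163606, -0.15355841])}
wrist {'fx': 310.47168101031633, 'fy': 310.47168101031633, 'cx': 250.2355718274229, 'cy': 198.7995855152104, 'origin': array([212.02972857, 644.52046279, 373.79619363]), 'rotation': array([2.43597478, 1.58551229, 0.21344673])}
```

View pics/scene0.png

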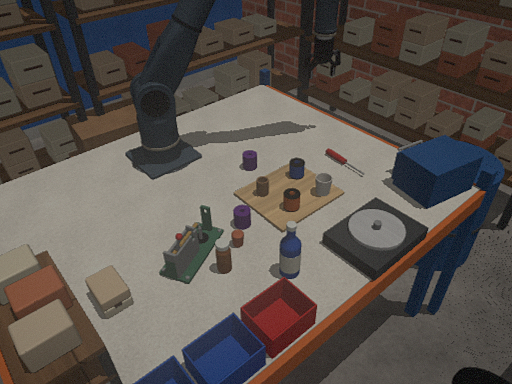

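View pics/top0.png

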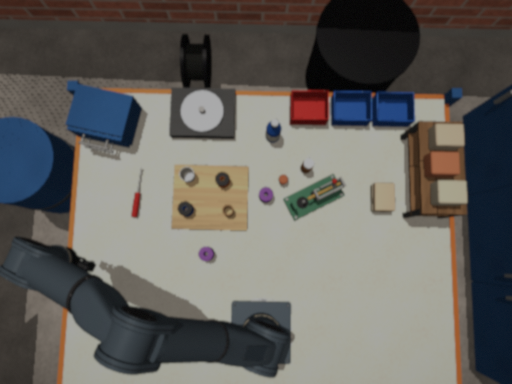

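View pics/wrist0.png

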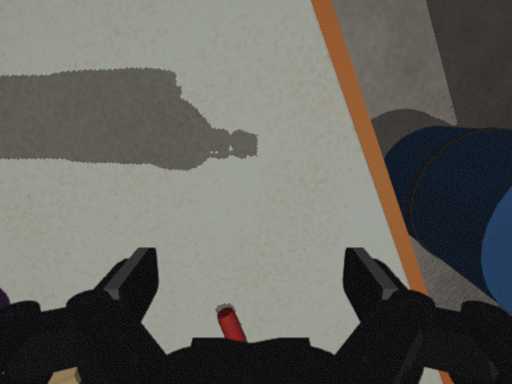

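```bash
python3 - <<'E'
import cv2
t=cv2.imread("pics/top0.png"); s=cv2.imread("pics/scene0.png")
cv2.imwrite("pics/t_c.png",cv2.resize(t[150:270,165:365],None,fx=4,fy=4,interpolation=cv2.INTER_CUBIC))
cv2.imwrite("pics/s_c.png",cv2.resize(s[140:290,155:355],None,fx=4,fy=4,interpolation=cv2.INTER_CUBIC))
E
```

```text
(no output)
```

View pics/t_c.png

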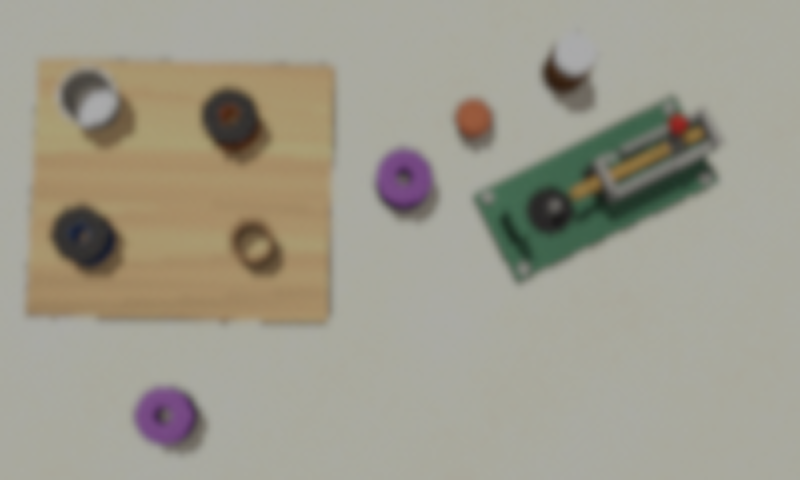

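View pics/s_c.png

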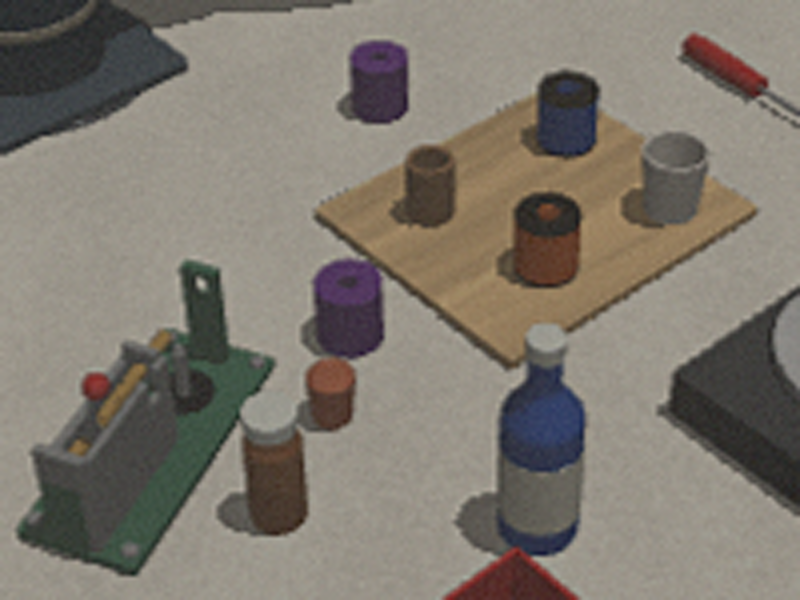

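```bash
cat > h.py <<'E'
import numpy as np,cv2
from scipy.spatial.transform import Rotation as R
from workcell import manip, optics
def ray(c,uv,z):
    d=R.from_rotvec(c["rotation"]).apply([(uv[0]-c["cx"])/c["fx"],(uv[1]-c["cy"])/c["fy"],1.]); o=np.array(c["origin"])
    return o+d*(z-o[2])/d[2]
def proj(c,p):
    q=R.from_rotvec(c["rotation"]).inv().apply(np.array(p,float)-c["origin"])
    return np.array([c["cx"]+c["fx"]*q[...,0]/q[...,2],c["cy"]+c["fy"]*q[...,1]/q[...,2]]).T
def tri(c1,u1,c2,u2):
    A=[];b=[]
    for c,u in((c1,u1),(c2,u2)):
        d=R.from_rotvec(c["rotation"]).apply([(u[0]-c["cx"])/c["fx"],(u[1]-c["cy"])/c["fy"],1.]);d/=np.linalg.norm(d)
        P=np.eye(3)-np.outer(d,d);A.append(P);b.append(P@c["origin"])
    s=np.linalg.lstsq(np.vstack(A),np.hstack(b),rcond=None);return s[0],s[1]
E
python3 - <<'E'
from h import *
np.set_printoptions(precision=1,suppress=True)
c=optics.get_calibration("top");s=optics.get_calibration("scene")
f=lambda u,v:(165+u/4-.375,150+v/4-.375)
g=lambda u,v:(155+u/4-.375,140+v/4-.375)
C=[ray(c,f(*p),12) for p in[(475,197),(520,283),(717,180),(672,97)]]
for p in C:print("corner",p)
print([np.linalg.norm(C[i]-C[(i+1)%4]) for i in range(4)])
for n,p,z in[("orange",(231,118),72),("purple",(405,179),60),("jar",(575,52),110),("pot",(473,117),50),("core",(252,243),72),("cup",(88,97),77),("blue",(80,235),72),("spindlefoot",(550,212),12),("purple2",(165,416),60)]:
    print(n,ray(c,f(*p),z))
print("knob",tri(c,f(679,125),s,g(95,387)))
print("orange",tri(c,f(231,118),s,g(548,212)))
print("tip",tri(c,f(573,193),s,g(168,335)))
E
```

```text
corner [512.5 -82.6  12. ]
corner [ 427.4 -128.1   12. ]
corner [ 534.2 -324.8   12. ]
corner [ 617.7 -280.3   12. ]
[np.float64(96.4292778126088), np.float64(223.82079133145484), np.float64(94.6173609533918), np.float64(223.8930377802418)]
orange [577.8 158.8  72. ]
purple [523. -11.  60.]
jar [ 641.5 -169.7  110. ]
pot [587.  -77.3  50. ]
core [456.7 135.2  72. ]
cup [594.9 297.2  77. ]
blue [461.3 300.3  72. ]
spindlefoot [ 498.8 -157.6   12. ]
purple2 [291.  214.3  60. ]
knob (array([ 568.8, -263. ,  135.9]), array([0.3]))
orange (array([579.6, 160.6,  68.4]), array([7.8]))
tip (array([ 509.8, -170.2,   85.1]), array([2.2]))
```

```bash
cat >> h.py <<'E'
np.set_printoptions(precision=2,suppress=True)
def pose():
    s=manip.read_state();return np.array(s["eef_pos"]),R.from_rotvec(s["tcp_rot"])
def move(p,yaxis,cur=None):
    """offset (m, tool axes) and rotation (deg) to target TCP p with tool z down, tool y along +-yaxis"""
    p0,r0=cur or pose()
    best=None
    for s in(1,-1):
        y=s*np.array([yaxis[0],yaxis[1],0.]);y/=np.linalg.norm(y);z=np.array([0,0,-1.]);x=np.cross(y,z)
        r=R.from_matrix(np.array([x,y,z]).T)
        d=(r0.inv()*r).as_rotvec(degrees=True)
        print("sign",s,"offset",np.round(r0.inv().apply(np.array(p)-p0)/1000,4),"rot",np.round(d,2))
yd=np.array([-.474,.880]);yd/=np.linalg.norm(yd);xd=np.array([yd[1],-yd[0]]);sp=np.array([497.8,-157.3])
def disp(x,y,z):return np.r_[sp+x*xd+y*yd,z]
def undisp(p):
    q=np.array(p[:2])-sp;return np.array([q@xd,q@yd,p[2]])
E
python3 - <<'E'
from h import *
p,r=pose();print(r.as_matrix())
c=optics.get_calibration("wrist")
print("cam in tool",r.inv().apply(c["origin"]-p),(r.inv()*R.from_rotvec(c["rotation"])).as_matrix())
move([578,159,240],xd)
move([578,159,240],yd)
E
```

```text
[[-0.91  0.4  -0.  ]
 [ 0.4   0.91 -0.  ]
 [-0.   -0.   -1.  ]]
cam in tool [  66.99    0.38 -143.27] [[-0.   -0.96 -0.27]
 [ 1.   -0.   -0.  ]
 [ 0.   -0.27  0.96]]
sign 1 offset [-0.46 -0.3  -0.01] rot [-0.07  0.03 37.81]
sign -1 offset [-0.46 -0.3  -0.01] rot [  -0.03   -0.09 -142.19]
sign 1 offset [-0.46 -0.3  -0.01] rot [ -0.07  -0.03 -52.19]
sign -1 offset [-0.46 -0.3  -0.01] rot [ -0.04   0.08 127.81]
```

Request:
servo_tool:
  steps:
    - {"offset": [-0.46,-0.3,-0.01],"rotation": [0,0,37.8],"grip": 0.08}
    - {"offset": [-0.46,-0.3,-0.01],"rotation": [0,0,37.8],"grip": 0.08}
    - {"offset": [-0.46,-0.3,-0.01],"rotation": [0,0,37.8],"grip": 0.08}
    - {"offset": [-0.46,-0.3,-0.01],"rotation": [0,0,37.8],"grip": 0.08}
    - {"offset": [-0.46,-0.3,-0.01],"rotation": [0,0,37.8],"grip": 0.08}
    - {"offset": [-0.46,-0.3,-0.01],"rotation": [0,0,37.8],"grip": 0.08}
    - {"offset": [-0.46,-0.3,-0.01],"rotation": [0,0,37.8],"grip": 0.08}
    - {"offset": [-0.46,-0.3,-0.01],"rotation": [0,0,37.8],"grip": 0.08}
    - {"offset": [-0.46,-0.3,-0.01],"rotation": [0,0,37.8],"grip": 0.08}
    - {"offset": [-0.46,-0.3,-0.01],"rotation": [0,0,37.8],"grip": 0.08}
    - {"offset": [-0.46,-0.3,-0.01],"rotation": [0,0,37.8],"grip": 0.08}
    - {"offset": [-0.46,-0.3,-0.01],"rotation": [0,0,37.8],"grip": 0.08}

```text
t: 1.35
eef_pos: [575.7, 148.1, 241.5]
tcp_rot: [1.623, 2.685, -0.004]
wrist_force: [0.7, 0.3, 0.3]
width: 79.7
```

```bash
python3 - <<'E'
from h import *
import pickle
p,r=pose();print(p,r.as_matrix())
c=optics.get_calibration("wrist");im=optics.snapshot("wrist");cv2.imwrite("pics/w1.png",im[:,:,::-1])
pickle.dump(c,open("w1.pkl","wb"))
print(proj(c,[578,159,72]))
E
```

```text
[575.73 148.12 241.52] [[-0.47  0.89  0.  ]
 [ 0.89  0.47 -0.  ]
 [-0.    0.   -1.  ]]
[256.61 171.7 ]
```

View pics/w1.png

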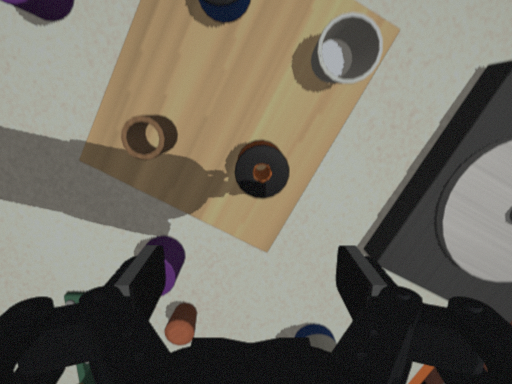

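```bash
python3 - <<'E'
from h import *
import pickle
c=pickle.load(open("w1.pkl","rb"));im=cv2.imread("pics/w1.png")
g=im.max(2);m=np.uint8(g<75)*255
w=np.zeros_like(m);w[130:210,225:300]=m[130:210,225:300]
cs,_=cv2.findContours(w,cv2.RETR_EXTERNAL,cv2.CHAIN_APPROX_NONE);k=max(cs,key=cv2.contourArea)
e=cv2.fitEllipse(k);print(e,cv2.minEnclosingCircle(k))
hsv=cv2.cvtColor(im,cv2.COLOR_BGR2HSV)
o=np.uint8((hsv[...,1]>120)&(hsv[...,0]<15))*255;w2=np.zeros_like(o);w2[155:190,245:282]=o[155:190,245:282]
M=cv2.moments(w2);b=(M["m10"]/M["m00"],M["m01"]/M["m00"]);print(b,M["m00"]/255,cv2.boundingRect(w2))
for u in(e[0],b):print(ray(c,u,72))
p=ray(c,e[0],72);print("exp r px",proj(c,p+[28,0,0])-proj(c,p))
cv2.imwrite("pics/w1c.png",cv2.resize(im[125:215,215:310],None,fx=6,fy=6,interpolation=cv2.INTER_CUBIC))
E
```

```text
((260.8634948730469, 169.80186462402344), (52.898902893066406, 55.72703170776367), 157.96246337890625) ((260.8614501953125, 169.1024169921875), 28.601308822631836)
(261.9732824427481, 172.9770992366412) 262.0 (253, 163, 19, 21)
[580.92 162.74  72.  ]
[583.48 160.38  72.  ]
exp r px [23.95 12.48]
```

View pics/w1c.png

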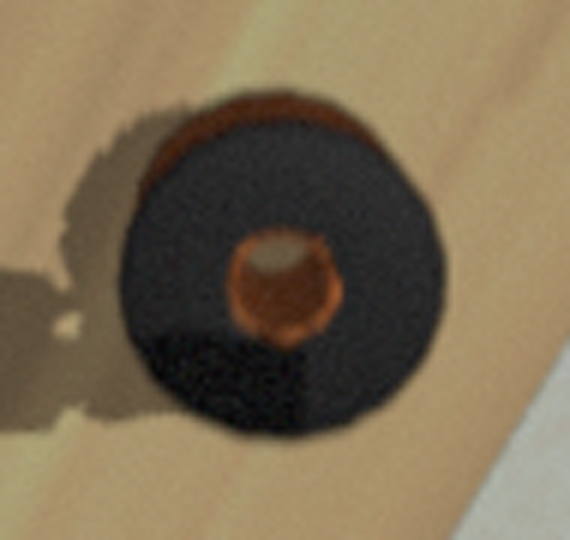

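```bash
python3 - <<'E'
from h import *
import pickle
c=pickle.load(open("w1.pkl","rb"))
p=ray(c,(261.9,171.6),72);print(p)
p[2]=42;move(p,xd)   # grasp pt at z=61
p=disp(0,-60,230);move(p,xd)
print(disp(12,-127,140))
E
```

```text
[582.73 161.6   72.  ]
sign 1 offset [0.   0.01 0.2 ] rot [-0.02  0.11 -0.39]
sign -1 offset [0.   0.01 0.2 ] rot [  0.17   0.04 179.61]
sign 1 offset [-0.3  -0.21  0.01] rot [-0.02  0.11 -0.39]
sign -1 offset [-0.3  -0.21  0.01] rot [  0.17   0.04 179.61]
[ 568.59 -263.42  140.  ]
```

Request:
servo_tool:
  steps:
    - {"offset": [-0.3,-0.21,-0.01],"rotation": [0,0,-0.4],"grip": 0.03}
    - {"offset": [-0.3,-0.21,-0.01],"rotation": [0,0,-0.4],"grip": 0.03}
    - {"offset": [-0.3,-0.21,-0.01],"rotation": [0,0,-0.4],"grip": 0.03}
    - {"offset": [-0.3,-0.21,-0.01],"rotation": [0,0,-0.4],"grip": 0.03}
    - {"offset": [-0.3,-0.21,-0.01],"rotation": [0,0,-0.4],"grip": 0.03}
    - {"offset": [-0.3,-0.21,-0.01],"rotation": [0,0,-0.4],"grip": 0.03}
    - {"offset": [-0.3,-0.21,-0.01],"rotation": [0,0,-0.4],"grip": 0.03}
    - {"offset": [-0.3,-0.21,-0.01],"rotation": [0,0,-0.4],"grip": 0.03}
    - {"offset": [-0.3,-0.21,-0.01],"rotation": [0,0,-0.4],"grip": 0.03}
    - {"offset": [-0.3,-0.21,-0.01],"rotation": [0,0,-0.4],"grip": 0.03}

```text
t: 2.4
eef_pos: [530.2, -205.4, 251.0]
tcp_rot: [-1.599, -2.703, -0.001]
wrist_force: [0.5, 0.7, -1.0]
width: 30.0
```

```bash
sed -i 's/precision=2/precision=4/' h.py; python3 - <<'E'
from h import *
import pickle
p,r=pose();print(p,undisp(p))
c=optics.get_calibration("wrist");im=optics.snapshot("wrist");cv2.imwrite("pics/w2.png",im[:,:,::-1])
pickle.dump(c,open("w2.pkl","wb"))
for q in[(0,0,62),(0,0,12),(12,-127,140),(-50,62,12),(50,62,12)]:print(q,proj(c,disp(*q)))
E
```

```text
[ 530.1727 -205.3793  250.9955] [  5.701  -57.6811 250.9955]
(0, 0, 62) [244.6361 122.6408]
(0, 0, 12) [245.3612 121.4114]
(12, -127, 140) [255.9214 269.4371]
(-50, 62, 12) [201.7843  65.1077]
(50, 62, 12) [289.3338  65.8701]
```

View pics/w2.png

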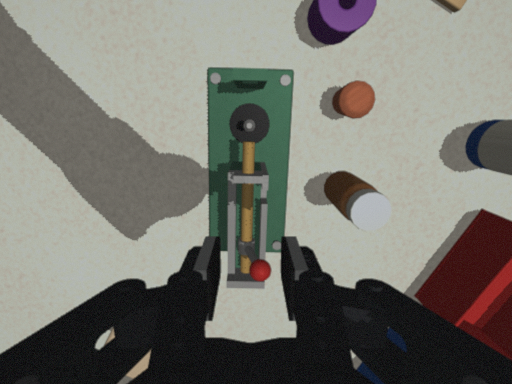

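```bash
python3 - <<'E'
import cv2
im=cv2.imread("pics/w2.png")
cv2.imwrite("pics/w2a.png",cv2.resize(im[60:160,195:305],None,fx=6,fy=6,interpolation=cv2.INTER_CUBIC))
cv2.imwrite("pics/w2b.png",cv2.resize(im[155:290,195:305],None,fx=4.4,fy=4.4,interpolation=cv2.INTER_CUBIC))
E
```

```text
(no output)
```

View pics/w2a.png

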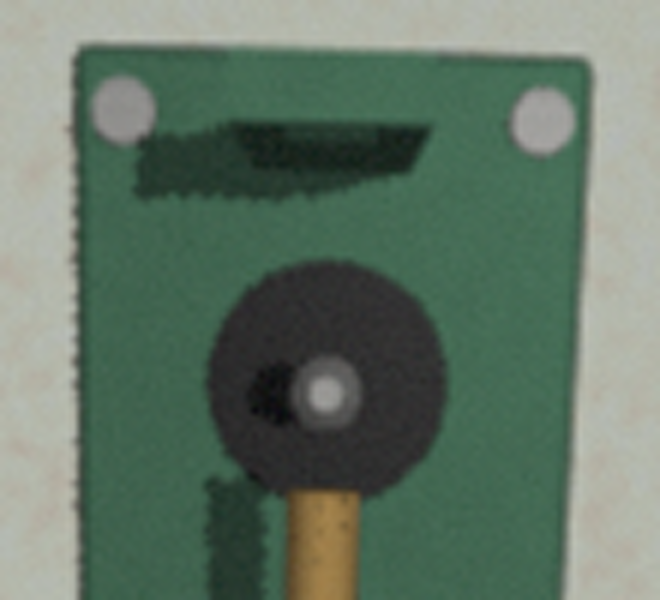

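View pics/w2b.png

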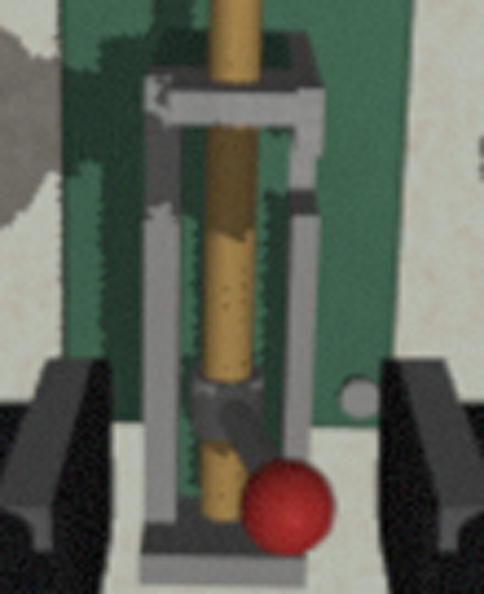

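```bash
python3 - <<'E'
from h import *
import pickle
c=pickle.load(open("w2.pkl","rb"))
a=lambda u,v:(195+u/6-.42,60+v/6-.42)
b=lambda u,v:(195+u/4.4-.39,155+v/4.4-.39)
t=ray(c,a(325,394),62);f=ray(c,a(326.5,377.5),13)
print("tip",t,"foot",f)
A=ray(c,a(77,47),12);B=ray(c,a(590,60),12);print(A,B,np.linalg.norm(A-B),"xd:",(B-A)/np.linalg.norm(B-A),"mine",xd)
m=(A+B)/2;print("edge mid->spindle",t[:2]-m[:2],np.linalg.norm(t[:2]-m[:2]))
# lower far corner screws
s1=ray(c,a(123,110),13);s2=ray(c,a(543,120),13);s3=ray(c,b(360,398),13);print("screws",s1,s2,s3,(s2-s3)/np.linalg.norm(s2-s3),(s2-s1)/np.linalg.norm(s2-s1), np.linalg.norm(s2-s3),np.linalg.norm(s2-s1))
# bolt axis
p1=ray(c,b(235,15),92);p2=ray(c,b(228,340),92);print("bolt dir",(p1-p2)/np.linalg.norm(p1-p2),p1)
k=ray(c,b(288,507),139.5);print("knob",k)
# tip of the bolt front end, at z 86 widest
print("tip y", ray(c,a(323,490),92))
sj=pickle.load(open("w2.pkl","rb"))
for n,z,u in[("jar",110,(371,211)),("pot",50,(357,99)),("purple",60,(345,5))]:print(n,ray(c,u,z))
E
```

```text
tip [ 502.8146 -157.5571   62.    ] foot [ 502.2042 -156.2873   13.    ]
[ 431.1105 -125.5189   12.    ] [518.0285 -80.4233  12.    ] 97.9201205984362 xd: [0.8876 0.4605 0.    ] mine [0.8804 0.4742]
edge mid->spindle [ 28.2451 -54.586 ] 61.46069903687342
screws [ 444.059  -131.3623   13.    ] [515.5695 -94.148   13.    ] [ 610.1582 -277.5104   13.    ] [-0.4585  0.8887  0.    ] [0.8871 0.4616 0.    ] 206.32211096699749 80.61426687006885
bolt dir [-0.4607  0.8876  0.    ] [ 516.7255 -184.1598   92.    ]
knob [ 572.225  -262.1912  139.5   ]
tip y [ 509.3179 -169.8184   92.    ]
jar [ 643.6013 -169.747   110.    ]
pot [590.2903 -79.2116  50.    ]
purple [529.6676 -15.5922  60.    ]
```

```bash
sed -i 's/yd=np.array(\[-.474,.880\])/yd=np.array([-.460,.888])/; s/sp=np.array(\[497.8,-157.3\])/sp=np.array([502.5,-157.2])/' h.py; python3 - <<'E'
from h import *
move(disp(13.6,-125.3,170),xd);move(disp(13.6,-125.3,126),xd)
print(manip.read_state()["joint_pos"])
E
```

```text
sign 1 offset [-0.0707  0.0088  0.0809] rot [ 0.02 -0.08  1.48]
sign -1 offset [-0.0707  0.0088  0.0809] rot [   0.12    0.03 -178.52]
sign 1 offset [-0.0707  0.0088  0.1249] rot [ 0.02 -0.08  1.48]
sign -1 offset [-0.0707  0.0088  0.1249] rot [   0.12    0.03 -178.52]
[ 0.0725  0.4149  0.3172  1.7036 -0.1471  1.0471  0.9422]
```

Request:
servo_tool:
  steps:
    - {"offset": [-0.0707,0.0088,0.05],"rotation": [0,0,1.5],"grip": 0.038}
    - {"offset": [-0.0707,0.0088,0.06],"rotation": [0,0,1.5],"grip": 0.038}
    - {"offset": [-0.0707,0.0088,0.09],"rotation": [0,0,1.5],"grip": 0.038}
    - {"offset": [-0.0707,0.0088,0.125],"rotation": [0,0,1.5],"grip": 0.038}
    - {"offset": [-0.0707,0.0088,0.125],"rotation": [0,0,1.5],"grip": 0.038}
    - {"offset": [-0.0707,0.0088,0.125],"rotation": [0,0,1.5],"grip": 0.01}
    - {"offset": [-0.0707,0.0088,0.125],"rotation": [0,0,1.5],"grip": 0.01}
    - {"offset": [-0.0707,0.0088,0.125],"rotation": [0,0,1.5],"grip": 0.01}
    - {"offset": [-0.0707,0.0088,0.125],"rotation": [0,0,1.5],"grip": 0.01}

```text
t: 3.35
eef_pos: [572.5, -264.2, 127.7]
tcp_rot: [1.634, 2.681, 0.002]
wrist_force: [1.0, 2.5, 1.2]
width: 16.4
```

```bash
python3 - <<'E'
from h import *
p,r=pose();print(undisp(p),r.as_matrix()[:,1],manip.read_state()["wrist_force"])
im=optics.snapshot("wrist");cv2.imwrite("pics/w3.png",im[:,:,::-1])
E
```

```text
[  12.9122 -127.2089  127.7266] [0.8889 0.4581 0.002 ] [0.9858 2.4706 1.1689]
```

View pics/w3.png

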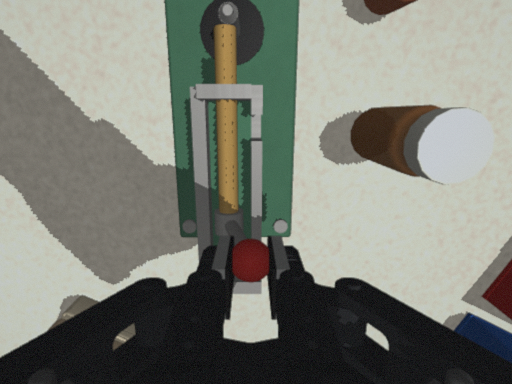

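Request:
servo_tool:
  steps:
    - {"offset": [-0.006,0,0],"rotation": [0,0,0],"grip": 0.01}
    - {"offset": [-0.012,0,0],"rotation": [0,0,0],"grip": 0.01}
    - {"offset": [-0.018,0,0],"rotation": [0,0,0],"grip": 0.01}
    - {"offset": [-0.023,0,0],"rotation": [0,0,0],"grip": 0.01}
    - {"offset": [-0.023,0,0],"rotation": [0,0,0],"grip": 0.01}

```text
t: 3.9
eef_pos: [583.9, -286.6, 127.6]
tcp_rot: [1.635, 2.678, 0.001]
wrist_force: [3.1, 1.4, 6.1]
width: 16.2
```

```bash
python3 - <<'E'
from h import *
p,r=pose();print(undisp(p),r.as_matrix()[:,1],manip.read_state()["wrist_force"])
im=optics.snapshot("wrist");cv2.imwrite("pics/w4.png",im[:,:,::-1])
E
```

```text
[  12.7826 -152.3829  127.6254] [0.8894 0.4571 0.0026] [3.1435 1.384  6.0675]
```

View pics/w4.png

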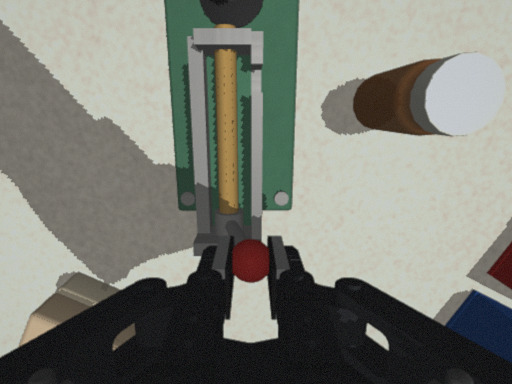

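```bash
python3 - <<'E'
from h import *
move([582.7,161.6,160],xd);move([582.7,161.6,42],xd)
E
```

```text
sign 1 offset [ 0.3991  0.2039 -0.0331] rot [ 0.15  0.18 -0.18]
sign -1 offset [ 0.3991  0.2039 -0.0331] rot [  0.29  -0.24 179.82]
sign 1 offset [0.3995 0.2036 0.0849] rot [ 0.15  0.18 -0.18]
sign -1 offset [0.3995 0.2036 0.0849] rot [  0.29  -0.24 179.82]
```

Request:
servo_tool:
  steps:
    - {"offset": [0,0,0],"rotation": [0,0,0],"grip": 0.04}
    - {"offset": [0,0,0],"rotation": [0,0,0],"grip": 0.04}
    - {"offset": [0,0,-0.045],"rotation": [0,0,0],"grip": 0.08}
    - {"offset": [0.04,0.02,-0.07],"rotation": [0,0,0],"grip": 0.08}
    - {"offset": [0.4,0.204,-0.07],"rotation": [0.1,0.2,-0.2],"grip": 0.08}
    - {"offset": [0.4,0.204,-0.07],"rotation": [0.1,0.2,-0.2],"grip": 0.08}
    - {"offset": [0.4,0.204,-0.07],"rotation": [0.1,0.2,-0.2],"grip": 0.08}
    - {"offset": [0.4,0.204,-0.07],"rotation": [0.1,0.2,-0.2],"grip": 0.08}
    - {"offset": [0.4,0.204,-0.07],"rotation": [0.1,0.2,-0.2],"grip": 0.08}
    - {"offset": [0.4,0.204,-0.07],"rotation": [0.1,0.2,-0.2],"grip": 0.08}
    - {"offset": [0.4,0.204,-0.07],"rotation": [0.1,0.2,-0.2],"grip": 0.08}
    - {"offset": [0.4,0.204,-0.07],"rotation": [0.1,0.2,-0.2],"grip": 0.08}

```text
t: 5.15
eef_pos: [580.4, 159.7, 196.3]
tcp_rot: [-1.631, -2.681, 0.0]
wrist_force: [0.9, -0.2, 0.1]
width: 80.1
```

Request:
servo_tool:
  steps:
    - {"offset": [0,0,0],"rotation": [0,0,0],"grip": 0.08}
    - {"offset": [0,0,0],"rotation": [0,0,0],"grip": 0.08}

```text
t: 5.35
eef_pos: [580.2, 159.3, 195.9]
tcp_rot: [-1.626, -2.683, 0.001]
wrist_force: [-0.6, -1.3, -0.3]
width: 79.9
```

```bash
python3 - <<'E'
from h import *
import pickle
p,r=pose();print(p,undisp(p))
c=optics.get_calibration("wrist");im=optics.snapshot("wrist");cv2.imwrite("pics/w5.png",im[:,:,::-1])
pickle.dump(c,open("w5.pkl","wb"));print(proj(c,[582.7,161.6,72]))
move([582.7,161.6,42],xd)
E
```

```text
[580.2427 159.317  195.8555] [214.6178 245.2878 195.8555]
[253.6016 191.0121]
sign 1 offset [0.0024 0.0043 0.154 ] rot [-0.16 -0.14  0.02]
sign -1 offset [0.0024 0.0043 0.154 ] rot [   0.22   -0.25 -179.98]
```

View pics/w5.png

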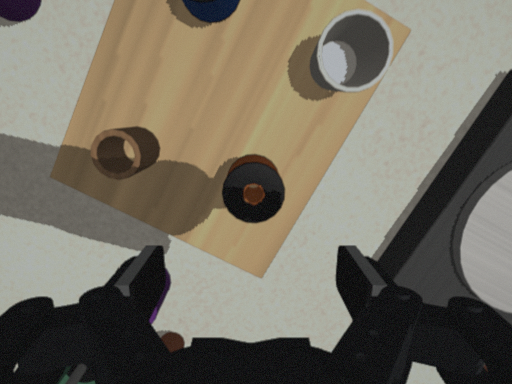

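Request:
servo_tool:
  steps:
    - {"offset": [0.0024,0.003,0.05],"rotation": [0,0,0],"grip": 0.08}
    - {"offset": [0.0024,0.003,0.09],"rotation": [0,0,0],"grip": 0.08}
    - {"offset": [0.0024,0.003,0.13],"rotation": [0,0,0],"grip": 0.08}
    - {"offset": [0.0024,0.003,0.154],"rotation": [0,0,0],"grip": 0.08}
    - {"offset": [0.0024,0.003,0.154],"rotation": [0,0,0],"grip": 0.08}
    - {"offset": [0.0024,0.003,0.154],"rotation": [0,0,0],"grip": 0.08}

```text
t: 6.0
eef_pos: [582.2, 160.3, 42.9]
tcp_rot: [-1.633, -2.68, 0.001]
wrist_force: [-0.5, -0.4, 0.1]
width: 79.7
```

Request:
servo_tool:
  steps:
    - {"offset": [0,0,0],"rotation": [0,0,0],"grip": 0.045}
    - {"offset": [0,0,0],"rotation": [0,0,0],"grip": 0.045}
    - {"offset": [0,0,0],"rotation": [0,0,0],"grip": 0.045}
    - {"offset": [0,0,0],"rotation": [0,0,0],"grip": 0.045}
    - {"offset": [0,0,0],"rotation": [0,0,0],"grip": 0.045}

```text
t: 6.5
eef_pos: [582.8, 161.9, 44.7]
tcp_rot: [-1.632, -2.683, -0.004]
wrist_force: [-1.1, -1.3, 10.3]
width: 54.4
```

Request:
servo_tool:
  steps:
    - {"offset": [0,0,-0.03],"rotation": [0,0,0],"grip": 0.045}
    - {"offset": [0,0,-0.07],"rotation": [0,0,0],"grip": 0.045}
    - {"offset": [0,0,-0.115],"rotation": [0,0,0],"grip": 0.045}
    - {"offset": [0,0,-0.13],"rotation": [0,0,0],"grip": 0.045}
    - {"offset": [0,0,-0.13],"rotation": [0,0,0],"grip": 0.045}

```text
t: 7.0
eef_pos: [583.7, 162.2, 176.1]
tcp_rot: [1.632, 2.684, 0.009]
wrist_force: [0.8, -0.3, -2.9]
width: 54.8
```

```bash
python3 - <<'E'
from h import *
import pickle
p,r=pose();print(p,r.as_rotvec(),manip.read_state()["width"])
c=optics.get_calibration("wrist");im=optics.snapshot("wrist");cv2.imwrite("pics/w6.png",im[:,:,::-1])
pickle.dump((c,p,r),open("w6.pkl","wb"))
move(disp(0,0,175),xd)
E
```

```text
[583.7267 162.2405 176.1354] [1.6315 2.6844 0.0087] 54.7764210896665
sign 1 offset [-0.2466 -0.2181 -0.0022] rot [ 0.08 -0.19  0.04]
sign -1 offset [-0.2466 -0.2181 -0.0022] rot [   0.3     0.13 -179.96]
```

View pics/w6.png

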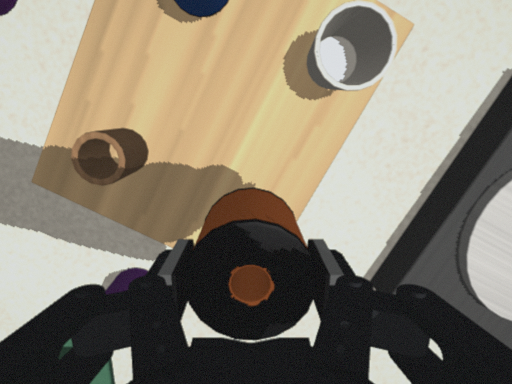

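```bash
python3 - <<'E'
from h import *
import pickle
c,p,r=pickle.load(open("w6.pkl","rb"))
im=cv2.imread("pics/w6.png")
cv2.imwrite("pics/w6c.png",cv2.resize(im[210:345,165:340],None,fx=4,fy=4,interpolation=cv2.INTER_CUBIC)*1)
hsv=cv2.cvtColor(im,cv2.COLOR_BGR2HSV)
m=np.uint8((hsv[...,0]<15)&(hsv[...,1]>120)&(hsv[...,2]>40))*255
w=np.zeros_like(m);w[255:315,220:285]=m[255:315,220:285]
cs,_=cv2.findContours(w,cv2.RETR_EXTERNAL,cv2.CHAIN_APPROX_NONE);k=max(cs,key=cv2.contourArea);e=cv2.fitEllipse(k);print(e,cv2.boundingRect(k))
for z in(26,28,30):
    q=ray(c,e[0],p[2]+z);print(z,r.inv().apply(q-p))
q=ray(c,e[0],p[2]+28);print("r exp",proj(c,q+[8,0,0])-proj(c,q))
E
```

```text
((250.4219207763672, 284.22772216796875), (40.60401153564453, 45.46143341064453), 97.5106201171875) (228, 264, 47, 43)
26 [ -2.7281   0.6558 -26.0045]
28 [ -1.5343   0.6554 -28.0013]
30 [ -0.3404   0.6551 -29.9982]
r exp [16.8972  7.7686]
```

View pics/w6c.png

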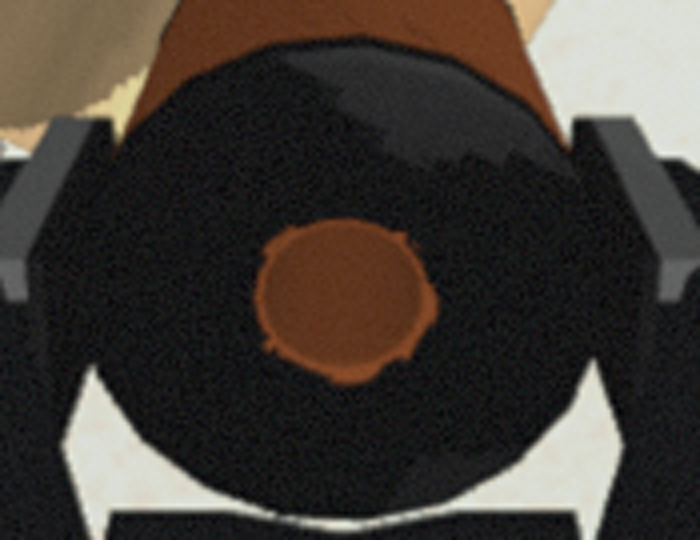

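```bash
python3 - <<'E'
from h import *
import pickle
c,p,r=pickle.load(open("w6.pkl","rb"))
for z in(24,26,28,30,32,34):
    T=r.inv().apply(ray(c,(165+350/4,219.3),p[2]+z)-p);B=r.inv().apply(ray(c,(165+350/4,339.3),p[2]+z)-p)
    print(z,T[0],B[0],T[0]-B[0],(T[0]+B[0])/2)
E
```

```text
24 25.663733666518723 -32.05940414350787 57.72313781002659 -3.197835238494573
26 26.362227813209575 -30.39442465261713 56.756652465826704 -2.016098419703777
28 27.06072195990047 -28.729445161726385 55.79016712162685 -0.834361600912958
30 27.75921610659129 -27.064465670835666 54.823681777426955 0.34737521787781134
32 28.457710253282183 -25.39948617994495 53.85719643322713 1.5291120366686162
34 29.15620439997303 -23.734506689054204 52.890711089027235 2.710848855459414
```

```bash
python3 - <<'E'
from h import *
move(disp(0,-62,215),xd)
E
```

```text
sign 1 offset [-0.3085 -0.2181 -0.0424] rot [ 0.08 -0.19  0.04]
sign -1 offset [-0.3085 -0.2181 -0.0424] rot [   0.3     0.13 -179.96]
```

Request:
servo_tool:
  steps:
    - {"offset": [-0.05,-0.035,-0.04],"rotation": [0,0,0],"grip": 0.045}
    - {"offset": [-0.085,-0.06,-0.04],"rotation": [0,0,0],"grip": 0.045}
    - {"offset": [-0.12,-0.085,-0.04],"rotation": [0,0,0],"grip": 0.045}
    - {"offset": [-0.155,-0.11,-0.04],"rotation": [0,0,0],"grip": 0.045}
    - {"offset": [-0.19,-0.135,-0.04],"rotation": [0,0,0],"grip": 0.045}
    - {"offset": [-0.225,-0.16,-0.04],"rotation": [0,0,0],"grip": 0.045}
    - {"offset": [-0.26,-0.185,-0.04],"rotation": [0,0,0],"grip": 0.045}
    - {"offset": [-0.29,-0.205,-0.04],"rotation": [0,0,0],"grip": 0.045}
    - {"offset": [-0.3085,-0.218,-0.04],"rotation": [0,0,0],"grip": 0.045}
    - {"offset": [-0.3085,-0.218,-0.04],"rotation": [0,0,0],"grip": 0.045}
    - {"offset": [-0.3085,-0.218,-0.04],"rotation": [0,0,0],"grip": 0.045}
    - {"offset": [-0.3085,-0.218,-0.04],"rotation": [0,0,0],"grip": 0.045}

```text
t: 8.25
eef_pos: [530.7, -210.8, 210.7]
tcp_rot: [-1.627, -2.681, -0.001]
wrist_force: [-0.8, -0.6, -1.8]
width: 55.0
```

```bash
python3 - <<'E'
from h import *
import pickle
p,r=pose();print(p,undisp(p),r.as_rotvec(),manip.read_state()["width"])
c=optics.get_calibration("wrist");im=optics.snapshot("wrist");cv2.imwrite("pics/w7.png",im[:,:,::-1])
pickle.dump((c,p,r),open("w7.pkl","wb"))
ps=[]
for i in range(3):
    ps.append(pose()[0]); ps.append(optics.get_calibration("wrist")["origin"]);optics.snapshot("wrist")
print(np.array(ps))
print(proj(c,disp(0,0,62)))
cv2.imwrite("pics/w7c.png",cv2.resize(cv2.imread("pics/w7.png")[40:190,180:320],None,fx=4,fy=4,interpolation=cv2.INTER_CUBIC))
E
```

```text
[ 530.662  -210.8477  210.6757] [  0.3299 -60.5893 210.6757] [-1.6265 -2.6811 -0.001 ] 55.00984181468258
[[ 530.8    -210.7744  210.8987]
 [ 500.8389 -151.2034  354.4984]
 [ 530.938  -210.8842  211.1375]
 [ 500.8792 -151.2783  354.6888]
 [ 530.9459 -211.0823  211.29  ]
 [ 500.8858 -151.4375  354.8423]]
[249.8148 121.3545]
```

View pics/w7.png

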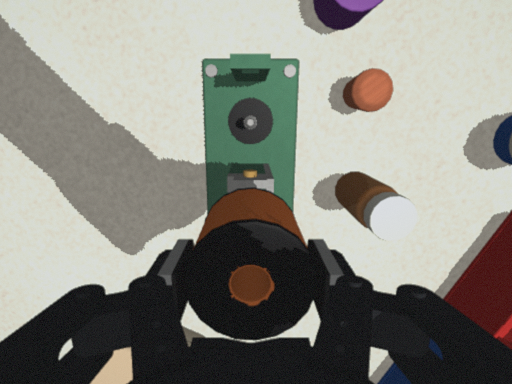

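View pics/w7c.png

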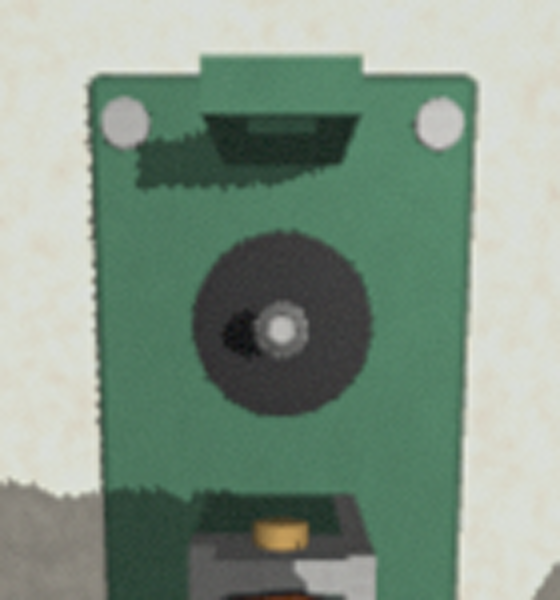

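```bash
python3 - <<'E'
from h import *
import pickle
c,p,r=pickle.load(open("w7.pkl","rb"))
im=cv2.imread("pics/w7.png")
hsv=cv2.cvtColor(im,cv2.COLOR_BGR2HSV)
m=np.uint8((hsv[...,0]<15)&(hsv[...,1]>120)&(hsv[...,2]>40))*255
w=np.zeros_like(m);w[255:315,220:285]=m[255:315,220:285]
cs,_=cv2.findContours(w,cv2.RETR_EXTERNAL,cv2.CHAIN_APPROX_NONE);k=max(cs,key=cv2.contourArea);e=cv2.fitEllipse(k)
b=r.inv().apply(ray(c,e[0],p[2]+28)-p);print("bore",e,b)
t=ray(c,(249.9,122.1),62);f=ray(c,(250.25,120.4),13)
for q in(t,f):
    print(q,r.inv().apply(q-p),"delta tool",(r.inv().apply(q-p)-b))
e1=ray(c,(180+105/4-.37+0,40+480/4-.37),12)
A=ray(c,(180+93/4-.37,40+78/4-.37),12);B=ray(c,(180+474/4-.37,40+78/4-.37),12);print((B-A)/np.linalg.norm(B-A),r.as_matrix()[:,1])
print("axis tilt", r.as_matrix()[:,2])
E
```

```text
bore ((250.6448516845703, 284.30267333984375), (40.63629150390625, 45.29096603393555), 93.92123413085938) [ -1.5547   0.7454 -28.0104]
[ 502.8742 -157.7508   62.    ] [ 59.1547   0.244  148.9851] delta tool [ 60.7095  -0.5014 176.9955]
[ 502.7499 -157.0999   13.    ] [ 59.5347   0.5536 197.9872] delta tool [ 61.0895  -0.1918 225.9975]
[0.8873 0.4612 0.    ] [ 0.8869  0.4619 -0.0024]
axis tilt [-0.0046  0.0035 -1.    ]
```

Request:
servo_tool:
  steps:
    - {"offset": [0.03,0,0],"rotation": [0,0,0],"grip": 0.045}
    - {"offset": [0.0606,-0.0003,0],"rotation": [0,0,0],"grip": 0.045}
    - {"offset": [0.0606,-0.0003,0.03],"rotation": [0,0,0],"grip": 0.045}
    - {"offset": [0.0606,-0.0003,0.06],"rotation": [0,0,0],"grip": 0.045}
    - {"offset": [0.0606,-0.0003,0.09],"rotation": [0,0,0],"grip": 0.045}
    - {"offset": [0.0606,-0.0003,0.105],"rotation": [0,0,0],"grip": 0.045}
    - {"offset": [0.0606,-0.0003,0.105],"rotation": [0,0,0],"grip": 0.045}
    - {"offset": [0.0606,-0.0003,0.105],"rotation": [0,0,0],"grip": 0.045}
    - {"offset": [0.0606,-0.0003,0.105],"rotation": [0,0,0],"grip": 0.045}

```text
t: 9.35
eef_pos: [503.0, -158.6, 107.9]
tcp_rot: [-1.63, -2.683, -0.001]
wrist_force: [0.8, -0.1, -1.9]
width: 54.7
```

```bash
python3 - <<'E'
from h import *
import pickle
p,r=pose();print(p,undisp(p),r.as_matrix()[:,2],manip.read_state()["wrist_force"])
for n in("wrist","scene"):
    im=optics.snapshot(n);cv2.imwrite(f"pics/{n}8.png",im[:,:,::-1])
s=cv2.imread("pics/scene8.png");cv2.imwrite("pics/s8c.png",cv2.resize(s[180:280,150:260],None,fx=6,fy=6,interpolation=cv2.INTER_CUBIC))
E
```

```text
[ 503.0122 -158.6258  107.9151] [ -0.201   -1.5016 107.9151] [-0.0013  0.0018 -1.    ] [ 0.8078 -0.0584 -1.8982]
```

View pics/s8c.png

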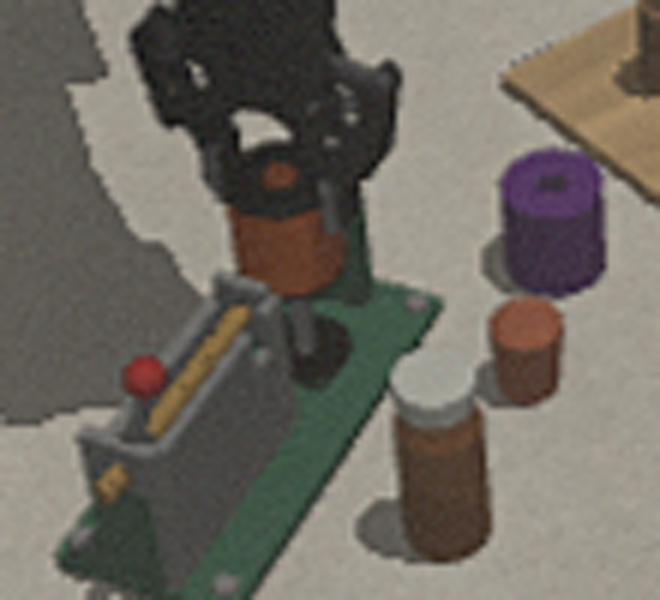

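View pics/wrist8.png

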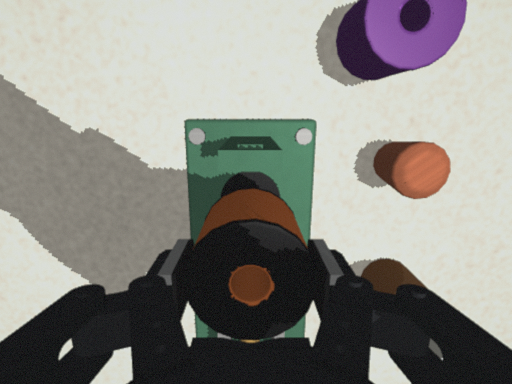

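```bash
python3 - <<'E'
from h import *
for i in range(4):
    p,r=pose();print(p,undisp(p),r.as_matrix()[:,2]);optics.snapshot("wrist")
E
```

```text
[ 502.8998 -158.5996  107.8589] [ -0.2888  -1.4267 107.8589] [-0.0013  0.0019 -1.    ]
[ 502.762  -158.5818  107.74  ] [ -0.4029  -1.3475 107.74  ] [-0.0015  0.002  -1.    ]
[ 502.6389 -158.5217  107.5723] [ -0.4846  -1.2375 107.5723] [-0.0018  0.0021 -1.    ]
[ 502.5387 -158.4961  107.4128] [ -0.5618  -1.1687 107.4128] [-0.0021  0.0022 -1.    ]
```

```bash
python3 - <<'E'
from h import *
import pickle
p,r=pose();c=optics.get_calibration("wrist");im=optics.snapshot("wrist")[:,:,::-1].copy();cv2.imwrite("pics/w9.png",im)
def screws(im,box):
    x0,y0,x1,y1=box;s=im[y0:y1,x0:x1].astype(int)
    hsv=cv2.cvtColor(im[y0:y1,x0:x1],cv2.COLOR_BGR2HSV)
    m=np.uint8((hsv[...,1]<50)&(hsv[...,2]>110))*255
    n,l,st,ce=cv2.connectedComponentsWithStats(m)
    return [(ce[i]+[x0,y0],st[i,4]) for i in range(1,n) if 60<st[i,4]<500]
def rep(n,c,p,r,s):
    print(n,s)
    pts=[ray(c,q[0],13) for q in s]
    mid=np.mean(pts,0);print("mid world",mid,"tool",r.inv().apply(mid-p))
c7,p7,r7=pickle.load(open("w7.pkl","rb"))
rep("w7",c7,p7,r7,screws(cv2.imread("pics/w7.png"),(205,60,298,80)))
rep("w9",c,p,r,screws(im,(187,124,313,146)))
E
```

```text
w7 [(array([210.8148,  70.237 ]), np.int32(135)), (array([289.4412,  70.4265]), np.int32(136))]
mid world [ 479.6794 -113.0599   13.    ] tool [109.2508   0.4362 198.2459]
w9 [(array([196.97  , 136.5408]), np.int32(233)), (array([304.2719, 136.7982]), np.int32(228))]
mid world [ 479.9364 -113.4985   13.    ] tool [50.0303  0.8753 94.4261]
```

Request:
servo_tool:
  steps:
    - {"offset": [0.0018,0.0002,0.0],"rotation": [0,0,0],"grip": 0.045}
    - {"offset": [0.0018,0.0002,0.006],"rotation": [0,0,0],"grip": 0.045}
    - {"offset": [0.0018,0.0002,0.012],"rotation": [0,0,0],"grip": 0.045}
    - {"offset": [0.0018,0.0002,0.016],"rotation": [0,0,0],"grip": 0.045}
    - {"offset": [0.0018,0.0002,0.02],"rotation": [0,0,0],"grip": 0.045}
    - {"offset": [0.0018,0.0002,0.02],"rotation": [0,0,0],"grip": 0.045}

```text
t: 10.3
eef_pos: [501.1, -156.7, 86.1]
tcp_rot: [-1.629, -2.68, 0.0]
wrist_force: [0.6, 1.1, -2.5]
width: 54.5
```

```bash
python3 - <<'E'
from h import *
p,r=pose();print(undisp(p),manip.read_state()["wrist_force"])
im=optics.snapshot("wrist")[:,:,::-1];cv2.imwrite("pics/w10.png",im)
s=optics.snapshot("scene")[:,:,::-1];cv2.imwrite("pics/s10c.png",cv2.resize(s[180:280,150:260],None,fx=6,fy=6,interpolation=cv2.INTER_CUBIC))
E
```

```text
[-0.9988  1.082  86.0917] [ 0.6102  1.1083 -2.5122]
```

View pics/w10.png

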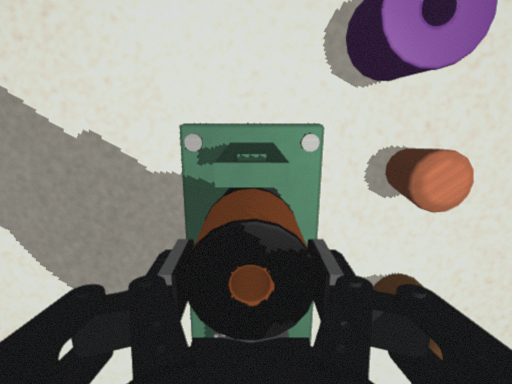

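View pics/s10c.png

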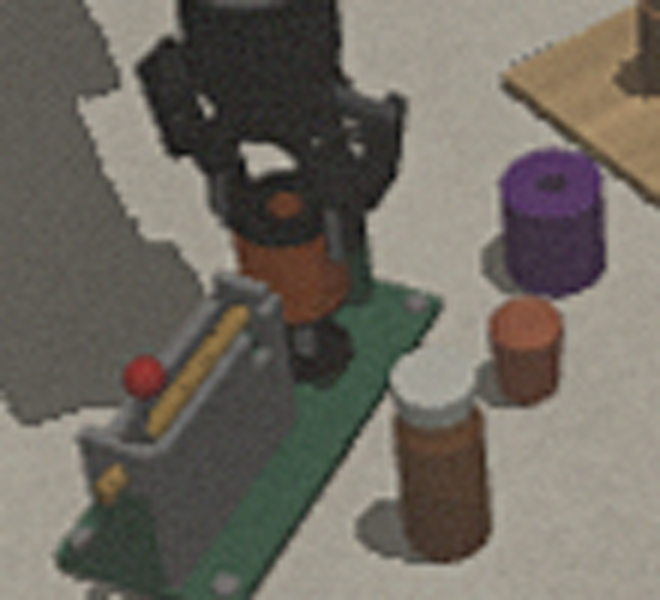

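Request:
servo_tool:
  steps:
    - {"offset": [0,0.0004,0.008],"rotation": [0,0,0],"grip": 0.045}
    - {"offset": [0,0.0004,0.016],"rotation": [0,0,0],"grip": 0.045}
    - {"offset": [0,0.0004,0.024],"rotation": [0,0,0],"grip": 0.045}
    - {"offset": [0,0.0004,0.03],"rotation": [0,0,0],"grip": 0.045}
    - {"offset": [0,0.0004,0.036],"rotation": [0,0,0],"grip": 0.045}
    - {"offset": [0,0.0004,0.036],"rotation": [0,0,0],"grip": 0.045}
    - {"offset": [0,0.0004,0.036],"rotation": [0,0,0],"grip": 0.045}

```text
t: 11.1
eef_pos: [501.7, -156.6, 50.7]
tcp_rot: [-1.63, -2.681, -0.0]
wrist_force: [0.3, -0.6, -2.9]
width: 54.7
```

Request:
servo_tool:
  steps:
    - {"offset": [0,0,0.002],"rotation": [0,0,0],"grip": 0.045}
    - {"offset": [0,0,0.004],"rotation": [0,0,0],"grip": 0.045}
    - {"offset": [0,0,0.005],"rotation": [0,0,0],"grip": 0.045}
    - {"offset": [0,0,0.005],"rotation": [0,0,0],"grip": 0.045}

```text
t: 11.5
eef_pos: [501.7, -156.4, 45.7]
tcp_rot: [-1.63, -2.681, -0.0]
wrist_force: [-0.5, 0.5, -2.1]
width: 54.2
```

Request:
servo_tool:
  steps:
    - {"offset": [0,0,0.001],"rotation": [0,0,0],"grip": 0.045}
    - {"offset": [0,0,0.002],"rotation": [0,0,0],"grip": 0.045}
    - {"offset": [0,0,0.002],"rotation": [0,0,0],"grip": 0.045}

```text
t: 11.8
eef_pos: [501.7, -156.5, 44.6]
tcp_rot: [-1.63, -2.682, -0.001]
wrist_force: [-3.3, 1.4, 11.5]
width: 54.4
```

Request:
servo_tool:
  steps:
    - {"offset": [0,0,0],"rotation": [0,0,0],"grip": 0.062}
    - {"offset": [0,0,0],"rotation": [0,0,0],"grip": 0.072}
    - {"offset": [0,0,0],"rotation": [0,0,0],"grip": 0.072}
    - {"offset": [0,0,-0.002],"rotation": [0,0,0],"grip": 0.072}
    - {"offset": [0,0,-0.04],"rotation": [0,0,0],"grip": 0.072}
    - {"offset": [0,0,-0.08],"rotation": [0,0,0],"grip": 0.072}
    - {"offset": [0,0,-0.12],"rotation": [0,0,0],"grip": 0.072}
    - {"offset": [0,0,-0.16],"rotation": [0,0,0],"grip": 0.072}
    - {"offset": [0,0,-0.18],"rotation": [0,0,0],"grip": 0.04}
    - {"offset": [0,0,-0.18],"rotation": [0,0,0],"grip": 0.04}

```text
t: 12.8
eef_pos: [503.7, -157.4, 226.9]
tcp_rot: [1.631, 2.683, 0.004]
wrist_force: [0.4, -0.5, -0.6]
width: 43.8
```

```bash
python3 - <<'E'
from h import *
import pickle
p,r=pose();print(undisp(p))
c=optics.get_calibration("wrist");im=optics.snapshot("wrist")[:,:,::-1];cv2.imwrite("pics/w11.png",im);pickle.dump((c,p,r),open("w11.pkl","wb"))
s=optics.snapshot("scene")[:,:,::-1];cv2.imwrite("pics/s11c.png",cv2.resize(s[180:280,150:260],None,fx=6,fy=6,interpolation=cv2.INTER_CUBIC))
print(proj(c,[502.8,-157.4,72]),manip.read_state()["joint_pos"])
for q in(disp(13.6,-150,175),):move(q,yd)
E
```

```text
[  0.9611  -0.765  226.894 ]
[248.4621 183.41  ] [-0.0372  0.3834  0.3563  1.8457 -0.1637  0.9442  0.8709]
sign 1 offset [-0.1508  0.0136  0.0482] rot [  0.09  -0.21 -89.95]
sign -1 offset [-0.1508  0.0136  0.0482] rot [-0.21 -0.09 90.05]
```

View pics/w11.png

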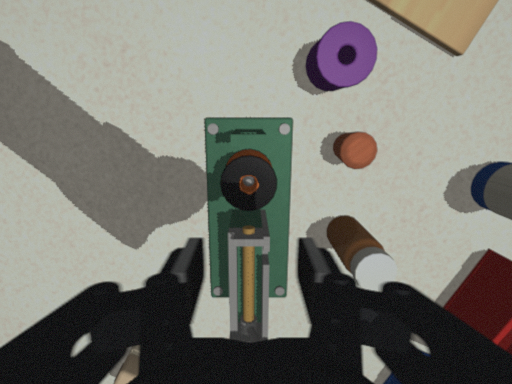

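View pics/s11c.png

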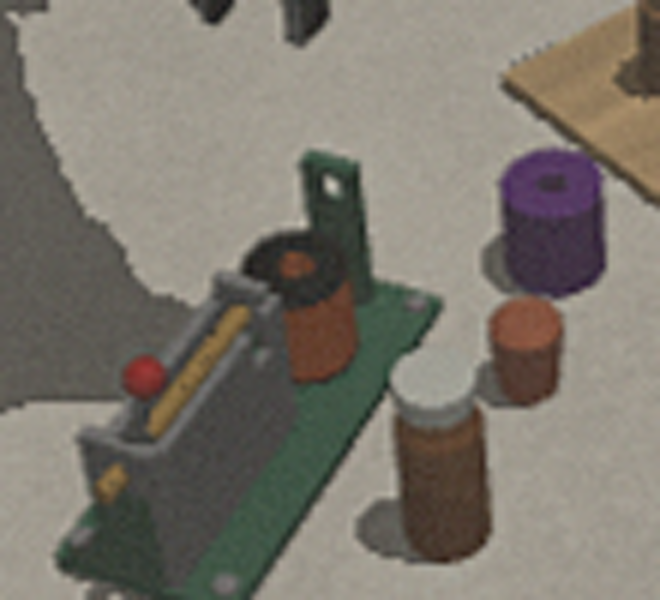

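Request:
servo_tool:
  steps:
    - {"offset": [-0.03,0.003,0],"rotation": [0,0,-8],"grip": 0.045}
    - {"offset": [-0.06,0.006,0],"rotation": [0,0,-16],"grip": 0.045}
    - {"offset": [-0.09,0.009,0],"rotation": [0,0,-24],"grip": 0.045}
    - {"offset": [-0.12,0.012,0],"rotation": [0,0,-32],"grip": 0.045}
    - {"offset": [-0.15,0.0136,0],"rotation": [0,0,-40],"grip": 0.045}
    - {"offset": [-0.15,0.0136,0],"rotation": [0,0,-48],"grip": 0.045}
    - {"offset": [-0.15,0.0136,0],"rotation": [0,0,-56],"grip": 0.045}
    - {"offset": [-0.15,0.0136,0],"rotation": [0,0,-64],"grip": 0.045}
    - {"offset": [-0.15,0.0136,0.01],"rotation": [0,0,-72],"grip": 0.045}
    - {"offset": [-0.15,0.0136,0.02],"rotation": [0,0,-80],"grip": 0.045}
    - {"offset": [-0.15,0.0136,0.03],"rotation": [0,0,-88],"grip": 0.045}
    - {"offset": [-0.15,0.0136,0.045],"rotation": [0,0,-90],"grip": 0.045}

```text
t: 14.1
eef_pos: [582.7, -283.5, 176.3]
tcp_rot: [0.752, -3.046, -0.007]
wrist_force: [-0.5, -0.2, -0.7]
width: 45.1
```

Request:
servo_tool:
  steps:
    - {"offset": [0,0,0],"rotation": [0,0,0],"grip": 0.045}
    - {"offset": [0,0,0],"rotation": [0,0,0],"grip": 0.045}

```text
t: 14.3
eef_pos: [582.7, -283.4, 177.1]
tcp_rot: [0.741, -3.048, -0.007]
wrist_force: [0.1, -0.8, 0.5]
width: 44.8
```

```bash
python3 - <<'E'
from h import *
import pickle
p,r=pose();print(undisp(p),r.as_matrix()[:,1],manip.read_state()["joint_pos"])
c=optics.get_calibration("wrist");im=optics.snapshot("wrist")[:,:,::-1];cv2.imwrite("pics/w12.png",im)
hsv=cv2.cvtColor(np.ascontiguousarray(im),cv2.COLOR_BGR2HSV);m=np.uint8(((hsv[...,0]<8)|(hsv[...,0]>172))&(hsv[...,1]>150))*255
n,l,st,ce=cv2.connectedComponentsWithStats(m)
for i in range(1,n):
    if st[i,4]>100:print(ce[i],st[i],undisp(ray(c,ce[i],139.5)))
move(disp(13,-150,126),yd)
E
```

```text
[  13.1194 -148.9628  177.0687] [-0.4591  0.8883  0.0056] [ 0.4225  0.584  -0.0686  1.577   0.0436  0.9884  2.3888]
[247.2857 226.1597] [233 211  30  31 714] [  13.6993 -150.8264  139.5   ]
sign 1 offset [ 0.0003 -0.0009  0.0518] rot [ 0.26 -0.13 -0.04]
sign -1 offset [ 0.0003 -0.0009  0.0518] rot [ -0.21  -0.4  179.95]
```

View pics/w12.png

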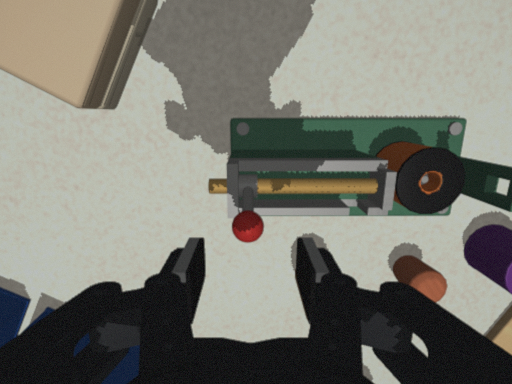

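Request:
servo_tool:
  steps:
    - {"offset": [-0.0006,-0.0018,0.02],"rotation": [0,0,0],"grip": 0.045}
    - {"offset": [-0.0006,-0.0018,0.04],"rotation": [0,0,0],"grip": 0.045}
    - {"offset": [-0.0006,-0.0018,0.051],"rotation": [0,0,0],"grip": 0.045}
    - {"offset": [-0.0006,-0.0018,0.051],"rotation": [0,0,0],"grip": 0.045}
    - {"offset": [-0.0006,-0.0018,0.051],"rotation": [0,0,0],"grip": 0.012}
    - {"offset": [-0.0006,-0.0018,0.051],"rotation": [0,0,0],"grip": 0.012}
    - {"offset": [-0.0006,-0.0018,0.051],"rotation": [0,0,0],"grip": 0.012}
    - {"offset": [-0.0006,-0.0018,0.051],"rotation": [0,0,0],"grip": 0.012}
    - {"offset": [-0.0006,-0.0018,0.051],"rotation": [0,0,0],"grip": 0.012}

```text
t: 15.25
eef_pos: [585.1, -284.2, 128.5]
tcp_rot: [0.745, -3.051, -0.005]
wrist_force: [-0.7, 3.5, 6.3]
width: 16.2
```

```bash
python3 - <<'E'
from h import *
s=manip.read_state();p,r=pose();print(undisp(p),r.as_matrix()[:,1],s["wrist_force"],s["width"])
im=optics.snapshot("wrist")[:,:,::-1];cv2.imwrite("pics/w13.png",im)
move(disp(undisp(p)[0],undisp(p)[1]+83,p[2]),yd)
E
```

```text
[  14.9267 -150.7612  128.4695] [-0.4609  0.8874  0.0031] [-0.7319  3.4543  6.3008] 16.20248503015858
sign 1 offset [-0.0001  0.083   0.0003] rot [ 0.17 -0.01  0.07]
sign -1 offset [-0.0001  0.083   0.0003] rot [   0.02    0.27 -179.93]
```

View pics/w13.png

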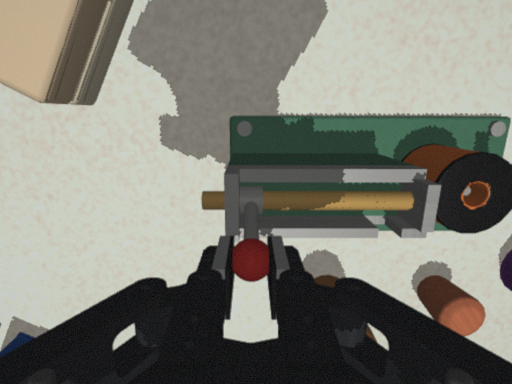

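Request:
servo_tool:
  steps:
    - {"offset": [0,0.01,0],"rotation": [0,0,0],"grip": 0.012}
    - {"offset": [0,0.022,0],"rotation": [0,0,0],"grip": 0.012}
    - {"offset": [0,0.035,0],"rotation": [0,0,0],"grip": 0.012}
    - {"offset": [0,0.048,0],"rotation": [0,0,0],"grip": 0.012}
    - {"offset": [0,0.06,0],"rotation": [0,0,0],"grip": 0.012}
    - {"offset": [0,0.072,0],"rotation": [0,0,0],"grip": 0.012}
    - {"offset": [0,0.08,0],"rotation": [0,0,0],"grip": 0.012}
    - {"offset": [0,0.083,0],"rotation": [0,0,0],"grip": 0.012}
    - {"offset": [0,0.083,0],"rotation": [0,0,0],"grip": 0.012}
    - {"offset": [0,0.083,0],"rotation": [0,0,0],"grip": 0.012}

```text
t: 16.3
eef_pos: [546.6, -210.1, 128.4]
tcp_rot: [0.745, -3.051, -0.004]
wrist_force: [0.2, 1.8, 7.5]
width: 16.4
```

```bash
python3 - <<'E'
from h import *
import pickle
s=manip.read_state();p,r=pose();print(undisp(p),r.as_matrix()[:,1],s["wrist_force"],s["width"])
c=optics.get_calibration("wrist");im=optics.snapshot("wrist")[:,:,::-1];cv2.imwrite("pics/w14.png",im);pickle.dump((c,p,r),open("w14.pkl","wb"))
cv2.imwrite("pics/w14c.png",cv2.resize(im[100:290,130:330],None,fx=3,fy=3,interpolation=cv2.INTER_CUBIC))
E
```

```text
[ 14.798  -67.2681 128.449 ] [-0.4611  0.8873  0.003 ] [0.2398 1.795  7.501 ] 16.42482876103505
```

View pics/w14.png

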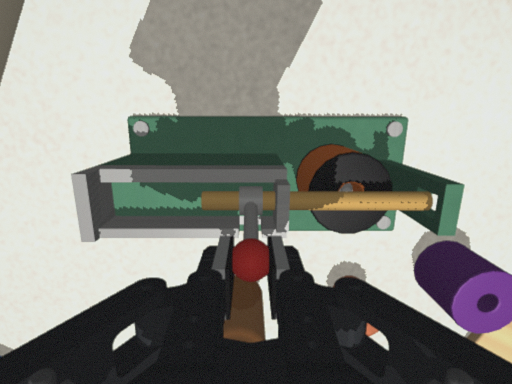

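View pics/w14c.png

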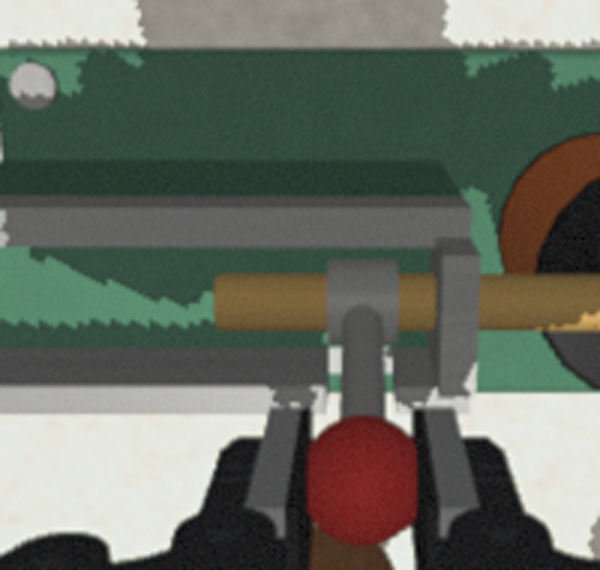

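Request:
servo_tool:
  steps:
    - {"offset": [-0.0066,0,0.0023],"rotation": [0,0,0],"grip": 0.012}
    - {"offset": [-0.0116,0,0.0047],"rotation": [0,0,0],"grip": 0.012}
    - {"offset": [-0.0163,0,0.0076],"rotation": [0,0,0],"grip": 0.012}
    - {"offset": [-0.0206,0,0.011],"rotation": [0,0,0],"grip": 0.012}
    - {"offset": [-0.0247,0,0.0147],"rotation": [0,0,0],"grip": 0.012}
    - {"offset": [-0.0247,0,0.0147],"rotation": [0,0,0],"grip": 0.012}

```text
t: 16.95
eef_pos: [569.8, -198.2, 113.4]
tcp_rot: [-0.747, 3.051, 0.004]
wrist_force: [4.8, 1.7, 4.8]
width: 12.3
```

```bash
python3 - <<'E'
from h import *
s=manip.read_state();p,r=pose();print(undisp(p),r.as_matrix()[:,1],s["wrist_force"],s["width"])
im=optics.snapshot("wrist")[:,:,::-1];cv2.imwrite("pics/w15.png",im)
E
```

```text
[ 40.8905 -67.3047 113.3626] [-0.462   0.8869  0.0026] [4.8442 1.6973 4.7936] 12.293902053145576
```

View pics/w15.png

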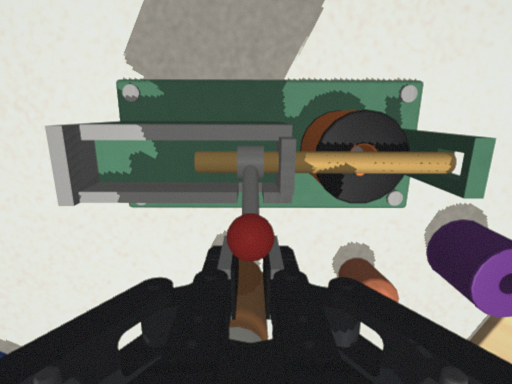

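```bash
python3 - <<'E'
from h import *
c=optics.get_calibration("wrist")
for th in(.3,.45,.6,.75,.9):
    q=disp(55*np.sin(th),-67,86+55*np.cos(th));print(th,proj(c,q),undisp(q))
E
```

```text
0.3 [252.0865 223.248 ] [ 16.2536 -67.     138.5435]
0.45 [251.9661 238.0138] [ 23.9231 -67.     135.5246]
0.6 [251.8386 249.4769] [ 31.0553 -67.     131.3935]
0.75 [251.7099 257.595 ] [ 37.4901 -67.     126.2429]
0.9 [251.5846 262.5251] [ 43.083  -67.     120.1885]
```

Request:
servo_tool:
  steps:
    - {"offset": [0,0,0],"rotation": [0,0,0],"grip": 0.045}
    - {"offset": [0,0,0],"rotation": [0,0,0],"grip": 0.045}
    - {"offset": [0,0,0],"rotation": [0,0,0],"grip": 0.045}
    - {"offset": [0,0,-0.03],"rotation": [0,0,0],"grip": 0.045}
    - {"offset": [0,0,-0.055],"rotation": [0,0,0],"grip": 0.045}
    - {"offset": [0,0,-0.055],"rotation": [0,0,0],"grip": 0.0}
    - {"offset": [0.025,0,-0.055],"rotation": [0,0,0],"grip": 0.0}
    - {"offset": [0.045,0,-0.055],"rotation": [0,0,0],"grip": 0.0}
    - {"offset": [0.045,0,-0.055],"rotation": [0,0,0],"grip": 0.0}
    - {"offset": [0.045,0,-0.055],"rotation": [0,0,0],"grip": 0.0}

```text
t: 18.0
eef_pos: [527.9, -220.8, 167.5]
tcp_rot: [0.742, -3.049, -0.005]
wrist_force: [-0.1, 0.3, -0.1]
width: 0.0
```

```bash
python3 - <<'E'
from h import *
s=manip.read_state();p,r=pose();print(undisp(p),r.as_matrix()[:,1],s["wrist_force"],s["width"])
im=optics.snapshot("wrist")[:,:,::-1];cv2.imwrite("pics/w16.png",im)
s=optics.snapshot("scene")[:,:,::-1];cv2.imwrite("pics/s16c.png",cv2.resize(s[180:280,150:260],None,fx=6,fy=6,interpolation=cv2.INTER_CUBIC))
c=optics.get_calibration("wrist")
for th in(.3,.45,.6,.75,.9):
    q=disp(55*np.sin(th),-67,86+55*np.cos(th));print(th,proj(c,q),proj(optics.get_calibration("scene"),q))
E
```

```text
[ -6.6852 -68.1782 167.5001] [-0.4596  0.8881  0.004 ] [-0.0664  0.2554 -0.1415] 0.022567123812732754
0.3 [251.9612 263.5583] [190.3218 222.8406]
0.45 [251.8875 272.4302] [192.8133 224.2882]
0.6 [251.8042 279.2229] [195.1832 225.9737]
0.75 [251.7149 283.8816] [197.3735 227.8556]
0.9 [251.6231 286.4574] [199.3308 229.887 ]
```

View pics/w16.png

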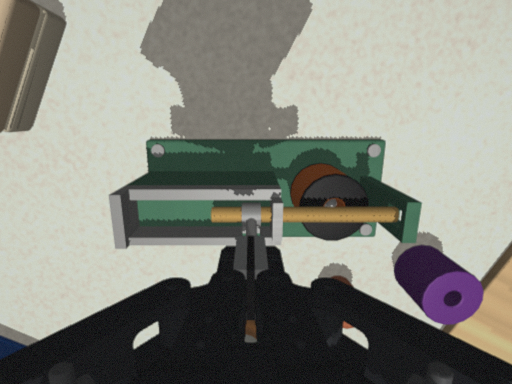

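View pics/s16c.png

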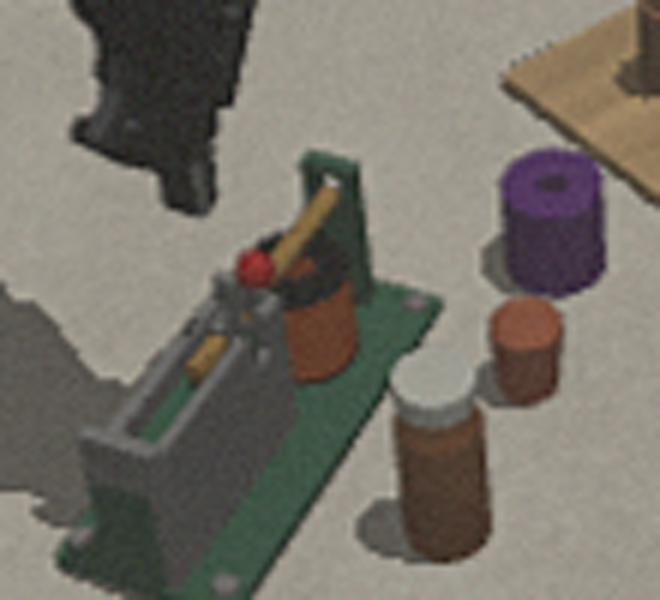

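Request:
servo_tool:
  steps:
    - {"offset": [0,0.001,0.025],"rotation": [0,0,0],"grip": 0.0}
    - {"offset": [0,0.001,0.0425],"rotation": [0,0,0],"grip": 0.0}
    - {"offset": [-0.005,0.001,0.0425],"rotation": [0,0,0],"grip": 0.0}
    - {"offset": [-0.0097,0.001,0.0425],"rotation": [0,0,0],"grip": 0.0}
    - {"offset": [-0.0167,0.001,0.0425],"rotation": [0,0,0],"grip": 0.0}
    - {"offset": [-0.021,0.001,0.0455],"rotation": [0,0,0],"grip": 0.0}
    - {"offset": [-0.0252,0.001,0.0495],"rotation": [0,0,0],"grip": 0.0}
    - {"offset": [-0.029,0.001,0.0535],"rotation": [0,0,0],"grip": 0.0}
    - {"offset": [-0.0322,0.001,0.0575],"rotation": [0,0,0],"grip": 0.0}
    - {"offset": [-0.0322,0.001,0.0575],"rotation": [0,0,0],"grip": 0.0}

```text
t: 19.1
eef_pos: [556.7, -204.3, 109.8]
tcp_rot: [0.745, -3.049, -0.005]
wrist_force: [-0.0, 0.2, 0.2]
width: -0.1
```

```bash
python3 - <<'E'
from h import *
s=manip.read_state();p,r=pose();print(undisp(p),s["wrist_force"],s["width"])
im=optics.snapshot("wrist")[:,:,::-1];cv2.imwrite("pics/w17.png",im)
s=optics.snapshot("scene")[:,:,::-1];cv2.imwrite("pics/s17c.png",cv2.resize(s[180:280,150:260],None,fx=6,fy=6,interpolation=cv2.INTER_CUBIC))
E
```

```text
[ 26.4668 -66.7925 109.7807] [-0.0338  0.1633  0.2279] -0.08010668546392155
```

View pics/w17.png

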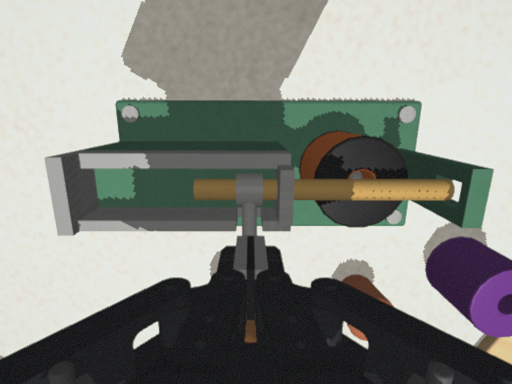

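View pics/s17c.png

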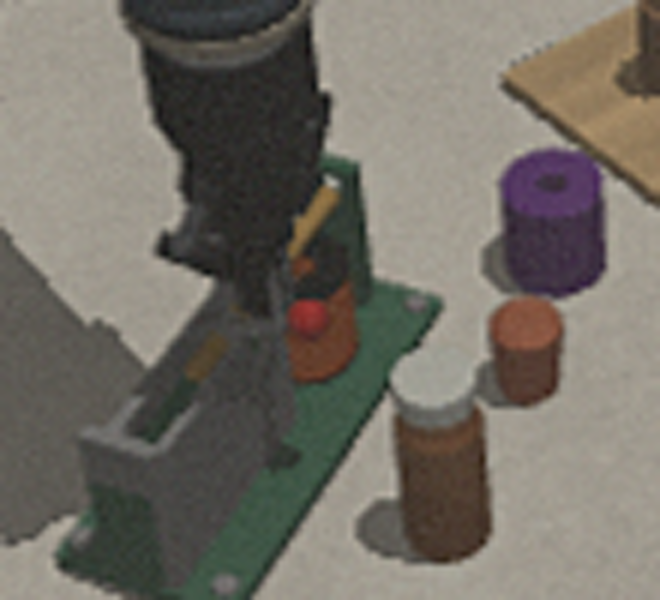

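Request:
servo_tool:
  steps:
    - {"offset": [0.003,0,0],"rotation": [0,0,0],"grip": 0.0}
    - {"offset": [0.003,0,-0.032],"rotation": [0,0,0],"grip": 0.0}
    - {"offset": [-0.0265,0,-0.032],"rotation": [0,0,0],"grip": 0.0}
    - {"offset": [-0.0265,0,-0.032],"rotation": [0,0,0],"grip": 0.0}
    - {"offset": [-0.0265,0,-0.02],"rotation": [0,0,0],"grip": 0.0}
    - {"offset": [-0.0275,0,-0.01],"rotation": [0,0,0],"grip": 0.0}
    - {"offset": [-0.0285,0,-0.002],"rotation": [0,0,0],"grip": 0.0}
    - {"offset": [-0.0285,0,0.005],"rotation": [0,0,0],"grip": 0.0}
    - {"offset": [-0.0285,0,0.01],"rotation": [0,0,0],"grip": 0.0}
    - {"offset": [-0.0285,0,0.0125],"rotation": [0,0,0],"grip": 0.0}
    - {"offset": [-0.0285,0,0.0125],"rotation": [0,0,0],"grip": 0.0}

```text
t: 20.3
eef_pos: [581.1, -191.7, 97.3]
tcp_rot: [0.744, -3.049, -0.005]
wrist_force: [-0.4, -0.3, 0.6]
width: -0.1
```

```bash
python3 - <<'E'
from h import *
s=manip.read_state();p,r=pose();print(undisp(p),s["wrist_force"],s["width"])
s=optics.snapshot("scene")[:,:,::-1];cv2.imwrite("pics/s18c.png",cv2.resize(s[180:280,150:260],None,fx=6,fy=6,interpolation=cv2.INTER_CUBIC))
E
```

```text
[ 53.8933 -66.7803  97.2812] [-0.4481 -0.3422  0.578 ] -0.08262197501493113
```

View pics/s18c.png

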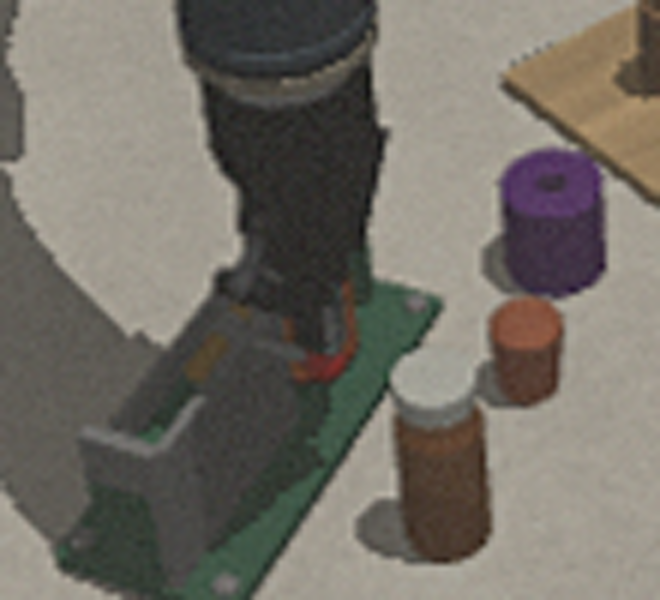

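Handle is nearly down. Press a few mm more until it stops.

Request:
servo_tool:
  steps:
    - {"offset": [0,0,0.001],"rotation": [0,0,0],"grip": 0.0}
    - {"offset": [0,0,0.002],"rotation": [0,0,0],"grip": 0.0}
    - {"offset": [0,0,0.003],"rotation": [0,0,0],"grip": 0.0}
    - {"offset": [0,0,0.003],"rotation": [0,0,0],"grip": 0.0}

```text
t: 20.75
eef_pos: [581.8, -191.8, 95.3]
tcp_rot: [0.744, -3.05, -0.004]
wrist_force: [-1.2, 0.6, 6.0]
width: -0.1
```

Request:
servo_tool:
  steps:
    - {"offset": [0,0,0.001],"rotation": [0,0,0],"grip": 0.0}
    - {"offset": [0,0,0.001],"rotation": [0,0,0],"grip": 0.0}
    - {"offset": [0,0,-0.03],"rotation": [0,0,0],"grip": 0.0}
    - {"offset": [0,0,-0.07],"rotation": [0,0,0],"grip": 0.0}
    - {"offset": [0.03,0,-0.11],"rotation": [0,0,0],"grip": 0.0}
    - {"offset": [0.07,0,-0.15],"rotation": [0,0,0],"grip": 0.0}
    - {"offset": [0.11,0,-0.16],"rotation": [0,0,0],"grip": 0.0}
    - {"offset": [0.12,0,-0.16],"rotation": [0,0,0],"grip": 0.0}
    - {"offset": [0.12,0,-0.16],"rotation": [0,0,0],"grip": 0.0}

```text
t: 21.65
eef_pos: [474.1, -248.6, 255.6]
tcp_rot: [0.739, -3.051, -0.003]
wrist_force: [0.1, 0.3, -0.5]
width: 0.2
```

```bash
python3 - <<'E'
from h import *
s=manip.read_state();p,r=pose();print(s["t"],undisp(p),s["wrist_force"])
c=optics.get_calibration("wrist");sc=optics.get_calibration("scene")
im=optics.snapshot("wrist")[:,:,::-1];cv2.imwrite("pics/w19.png",im)
im=optics.snapshot("scene")[:,:,::-1];cv2.imwrite("pics/s19.png",im);cv2.imwrite("pics/s19c.png",cv2.resize(im[180:280,150:260],None,fx=6,fy=6,interpolation=cv2.INTER_CUBIC))
for th in(1.2,1.4,1.57):
    q=disp(55*np.sin(th),-67,86+55*np.cos(th));print(th,proj(c,q),proj(sc,q))
print(proj(c,disp(0,0,72)))
E
```

```text
21.65 [-67.2794 -68.0591 255.6453] [ 0.1122  0.2938 -0.5015]
1.2 [251.4369 293.1863] [202.3682 234.1947]
1.4 [251.3842 290.1857] [203.6356 237.0792]
1.57 [251.3374 286.3048] [204.1931 239.4319]
[310.4389 236.1348]
```

View pics/w19.png

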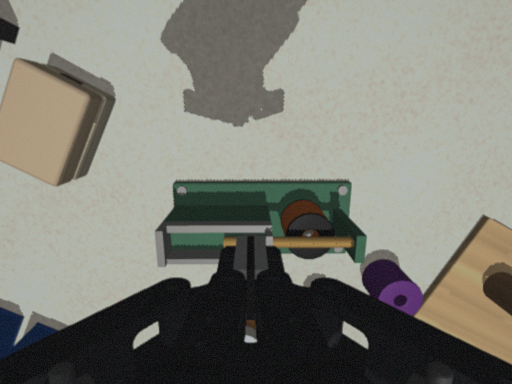

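View pics/s19c.png

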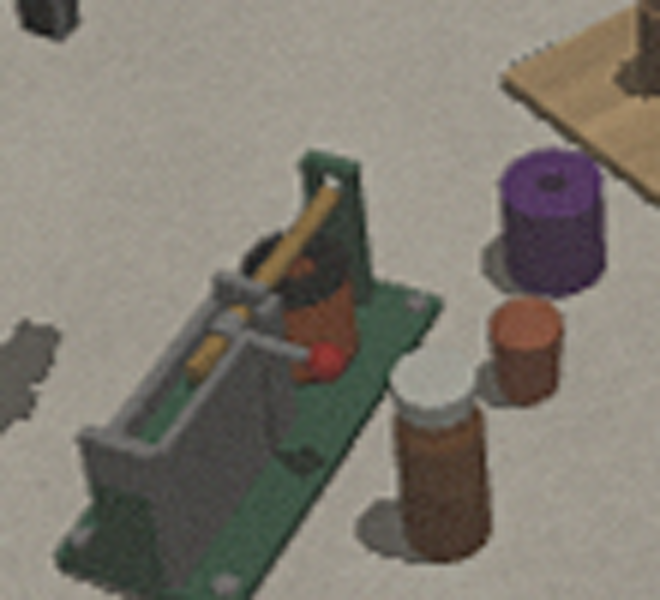

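View pics/s19.png

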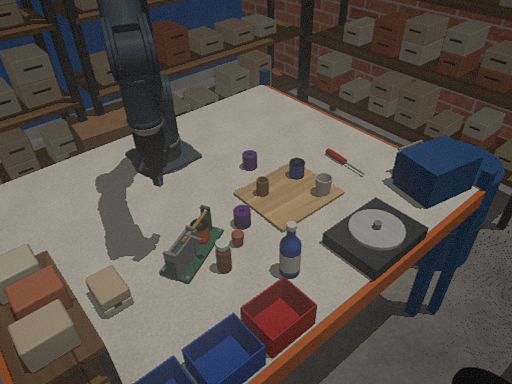

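```bash
python3 -c "
from workcell import workorder
print(workorder.sign_off())"
```

```text
the job is handed in; nothing more can be done
None
```

The orange spool is on the dispenser's spindle and locked in, and the job was handed in at about 22 s of robot time; it reports no verdict.

- **Draw back:** I gripped the knob and pulled the bolt from about 25 mm out to about 0.
- **Load:** I set the spool down on the spindle until it touched the base plate, where the wrist read about 11 N upward. After release, the pictures showed the spindle in its bore and the spool standing upright.
- **Bolt:** I slid it 83 mm across. Its tip was in the staple and the handle shank was within about 1 mm of the notch centre.
- **Handle, one slip:** While I was turning the knob gripped, it slipped out of the pads at about 0.45 rad. I finished with closed fingertips, pushing it over and then pressing it down to its stop, which read about 6 N.

**Last checks:** In the scene camera the knob sat at pixel (203.9, 239.4), against (204.2, 239.4) expected for 1.57 rad. The shank was in the notch, the arm was clear of everything, and no bystander appeared to have moved. The wrist camera's last view had the knob hidden behind the fingers, so the handle angle rests on the scene camera and the stop force. The top camera put things up to about 5 mm away from where the wrist camera did; I placed everything by the wrist camera.

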